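Fasten the battery cover of an upturned counter scale

ROBOT

A 7-joint arm with a two-finger parallel gripper is mounted at the origin on the work surface. World frame = base frame: x ahead of the robot, y to its left, z up, the work surface at z = 0. Lengths are in mm, angles in rad, forces in N, time in s.
With the tool pointing down it reaches from about 375 to 925 mm from the base axis. Payload 3.1 kg.
Tool frame: the origin (TCP) lies on the centre line of the jaws, within the pads' length; the fingertips stand 22 mm ahead of it and the grasp point (between the pads) lies 3 mm ahead of it; z points along the fingers, y is the line along which they close (so a half turn about z gives the same grasp; the last joint's range is limited). The gripper opens to 85 mm and grips with 20 to 120 N. Pads are 22 mm wide; open, the fingers measure 114 mm over their backs; the gripper's body (76 mm by 85 mm) begins 54 mm behind the grasp point. The pads swing forward as they close: fully open they stand 13 mm farther back than shut.
Start: joints at [1.218, 0.383, 0.044, 1.598, -0.018, 1.161, -0.05], TCP at [163.853, -629.012, 253.269] pointing down, gripper open.
Joint ranges: [-2.61, 2.61], [-0.41, 2.15], [-1.48, 1.57], [0, 2.5], [-1.57, 4.71], [0.05, 1.97], [-2.85, 2.85]. Speed limits (rad/s): [2.79, 2.79, 3.14, 3.14, 3.14, 3.14, 3.14].

INTERFACE

Orientations are given as a rotation vector (axis times angle).
In Python, from plant import robot, eyes, finish_job gives the robot as it stands.
- The arm moves only by the tool apply_moves, never from a script. Its argument "targets" is one flat list of numbers, 6 for each row, row after row: the shift along the tool's x, y, z in m, then the turn, a rotation vector about the tool's x, y, z in rad. A call has exactly 5 rows; each row shifts and turns the commanded pose from where the row before left it, along the tool's axes as they then stand; what a row does not reach is not made up. A row lasts 1/12 s, in which the tool goes at most 41.7 mm and 7.16 degrees, less where a joint would pass 70% of its speed; a pose out of reach is approached as far as the arm can. A call with a gripper value outside its range is refused whole. "gripper" is the opening, from 0 (shut) to 1 (fully open), set as the call begins (left out, the last holds). The fingers move at their own pace and stop on an object; "newtons" is the grip in N (left out, the last holds). Time passes only in rows, so rows that do not move let the fingers close, or fill a call up. It gives the time, the measured TCP pose, the force, the opening and the grip force at its end, in the units of the state.
- robot.get_obs(): the state, without advancing time (a new reading comes with each control period).
- eyes.get_image(name): name is "scene" or "top" or "wrist"; returns a dict with "img" (480x640x3 uint8, red, green, blue), "fovy" (degrees; the focal length in pixels is half the picture's height over the tangent of half this angle, whatever the lens; pixels are square), "cx", "cy" (the principal point, pixels), "eye" and "rotation" of the camera in the world. Camera axes: x right, y down, z forward; pixel columns grow to the right and rows downward; lengths in mm; the calibration is good to about 2 mm. A picture is of the moment at which its call begins. There is no depth.
- finish_job(): hands the job in; it is judged then, once.
The state is a dict: "time_s": time; "q": joint angles; "dq": joint speeds; "effort": joint torques, N m; "tcp_pos": TCP position; "ee_rot": TCP orientation; "contact_force": force on the tool from outside, world axes, zero at the start; "torque": the same for the moment, N m; "width": opening from 0.0 (shut) to 1.0 (fully open); "gripper_force": force on a finger pad.
Only numpy, scipy, OpenCV 4.12 (cv2) and the standard library are available. Lean on these libraries where they do the work, as an engineer would, in place of code of your own. Each camera call takes 0.05 s, during which the arm holds its last target. There are 200 camera calls.

TASK

The shop's counter scale lies upside down with its battery cover in place, but the cover's brass screw is still partly out. Take the red screwdriver from its wooden rest, seat its blade in the screw's slot and turn the screw clockwise until it is fully home, the blade staying in the slot to the end; then stand the screwdriver upright, bit down, in the hole of the green holder and let go. Do not knock over or push about the sauce bottle, the jar or the calculator.

Things in the scene. Friction and masses are not known exactly. Their poses are not given: they have to be found in the camera images.
- driver_grip (a point): Centre of the screwdriver's handle. Driver 165 mm long, 100 g: red square handle 26 x 26 x 85 mm, black band at the bit end; shaft 9 mm diameter, 70 mm long; flat blade 10 mm long, 10 wide, 2.6 thick. Local x runs from handle to bit, the blade's width along y; y, z are square to the handle's flats. Starts lying level in the rest, axis 63 mm above the counter; a grasp slanted 45 degrees lets it be stood up.
- driver_tip (a point): Middle of the screwdriver blade's end edge, 122.5 mm from driver_grip along local x. Same axes as driver_grip.
- screw_slot (a point): Centre of the slot floor in the brass screw's head (12 mm diameter; straight slot 5 mm wide, 4 mm deep, right across). Local x runs along the slot, z up the screw's axis. The head sits in a 13 mm bore in the grey battery cover, whose rim is 45 mm above the counter; the slot floor is 38 mm above the counter with the screw out, 34 mm when home.
- screw (a joint): Turn of the screw, rad: 0 out, 3.0 fully home at its stop; starts at 0 to 0.8; grows clockwise from above. It sinks 1.33 mm per rad, so the blade must be pushed down after it (5 to 10 N is enough); resists with 0.06 N m and stays where left. The blade has about 0.25 rad of play in the slot; between part-turns it may be lifted, turned back half a turn and reseated.
- scale_top (a point): Upside-down white counter scale, 200 x 170 mm, fixed; this is the centre of the grey 110 x 64 mm battery cover's upper face, 45 mm above the counter; the screw lies 30 mm from it along local -x. Four black rubber feet near the corners rise 2 mm more.
- rest: Fixed light-wood tool rest, 150 x 60 mm, origin at the centre of its underside; the screwdriver lies along its local x, bit to +x. Uprights 12 mm thick at local x = -59 mm (carries the handle's end, top 58 mm high) and +60 mm (carries the shaft, top 66.5 mm high); between them only an 8 mm base.
- holder_hole (a point): Centre of the mouth of the hole in the top of the fixed green block holder, 70 x 70 mm, 60 mm high. The hole is vertical, 12 mm in diameter, 50 mm deep, with a 3 mm chamfer; the blade stands on its floor with the handle's lower end 90 mm above the counter. Local z is up.
- sauce: Bystander: brown glass sauce bottle with a red cap, 60 mm in diameter, 120 mm high; origin at the centre of its foot, z up.
- jar: Bystander: glass jar with a yellow cap, 72 mm in diameter, 80 mm high; origin at the centre of its foot, z up.
- calculator: Bystander: black pocket calculator lying flat, 90 x 120 mm, 13 mm high; origin at the centre of its underside.
Things that resemble listed ones, but are neither listed nor needed, are in the scene too. Of the things that look like the part that bears driver_grip, the smallest one is meant.

How it is judged:
By the outcome, as a careful person would: the job done as asked, in the order asked, and still so for the second after the job is handed in, with the robot touching nothing.
It also fails if it takes over 72 s, if anything falls off the work surface, if the arm or the gripper's body presses on something with over 40 N, if the wrist force passes 120 N, or if a joint passes its speed limit or range.

## Working session

There is one attempt and no reset: what is moved stays moved. The work goes in short steps, Python scripts to look and compute and a tool call to move; the robot and the scene stay as the last step left them, time stands still between calls to the robot, and variables do not carry over. Pictures are saved under pics/ and viewed, at most 10 in all, crops included, and the job is handed in when it is done.

Besides the shell and the picture viewer there is one more tool, called after "Request:" by a JSON object that holds its "api" and its "payload". apply_moves: Moves the arm, as the interface text tells. Its arguments: {"type":"object","properties":{"targets":{"type":"array"},"gripper":{"type":"number"},"newtons":{"type":"number"}},"required":["targets"]}

```bash
ls; mkdir -p pics; cat > h.py <<'E'
import numpy as np, cv2, json
from scipy.spatial.transform import Rotation as R
from plant import robot, eyes, finish_job
def shot(n,f):
    d=eyes.get_image(n); cv2.imwrite(f'pics/{f}.png',d['img'][:,:,::-1])
    m={k:np.array(d[k]).tolist() for k in('fovy','cx','cy','eye','rotation')}
    json.dump(m,open(f'pics/{f}.json','w')); return d
def ray(f,u,v,z):
    d=json.load(open(f'pics/{f}.json'));fl=240/np.tan(np.radians(d['fovy'])/2)
    r=np.array(d['rotation']); r=r if r.ndim==2 else R.from_rotvec(r).as_matrix()
    w=r@np.array([(u-d['cx'])/fl,(v-d['cy'])/fl,1]);e=np.array(d['eye'])
    return e+w*(z-e[2])/w[2]
def proj(f,p):
    d=json.load(open(f'pics/{f}.json'));fl=240/np.tan(np.radians(d['fovy'])/2)
    r=np.array(d['rotation']); r=r if r.ndim==2 else R.from_rotvec(r).as_matrix()
    c=r.T@(np.array(p)-d['eye']); return c[:2]/c[2]*fl+[d['cx'],d['cy']]
def crop(f,u,v,w,h,s,o):
    i=cv2.imread(f'pics/{f}.png')[v:v+h,u:u+w]; cv2.imwrite(f'pics/{o}.png',cv2.resize(i,None,fx=s,fy=s,interpolation=cv2.INTER_CUBIC))
E
python3 - <<'E'
from h import *
a=shot('top','top0');b=shot('scene','sc0');c=shot('wrist','wr0')
for d in(a,b,c):print(d['fovy'],d['cx'],d['cy'],d['eye'],d['rotation'])
o=robot.get_obs();print(o)
E
```

```text
pics
57.922148273234 317.8413906775009 243.5291091793438 [ 368.40682355   68.79180563 1010.00536113] [-2.12194761  2.1352443  -0.1626799 ]
50.003301516523464 320.4353733208915 239.80293767774597 [1023.70395804  221.10368708  945.35692172] [-1.63846406 -2.20494949  0.59663007]
62.59428355474614 310.6063603344809 245.3590069645434 [ 234.14994918 -609.65055382  372.29804506] [ 2.29796488 -1.77501035 -0.26033239]
{'time_s': 0.15, 'q': array([ 1.21823127,  0.38366349,  0.04380595,  1.5992108 , -0.01792257,
        1.16118904, -0.04991113]), 'dq': array([ 0.00061058, -0.00207789,  0.00188661, -0.00464047,  0.00068313,
       -0.00153895, -0.0009038 ]), 'effort': array([ 2.31799328e-03, -4.34053087e+01,  1.02708276e+00, -2.49980164e+01,
        1.08481254e-02,  7.29443986e-03, -2.73159355e-05]), 'tcp_pos': array([ 163.67147378, -628.34208459,  252.16574689]), 'ee_rot': array([-3.11408518e+00, -3.98984527e-01,  5.26246428e-04]), 'contact_force': array([ 0.68938499,  0.14648374, -1.04700205]), 'torque': array([-0.04655705,  0.04570151,  0.02477987]), 'gripper_force': 0.0, 'width': 1.0038721660114154}
```

View pics/top0.png

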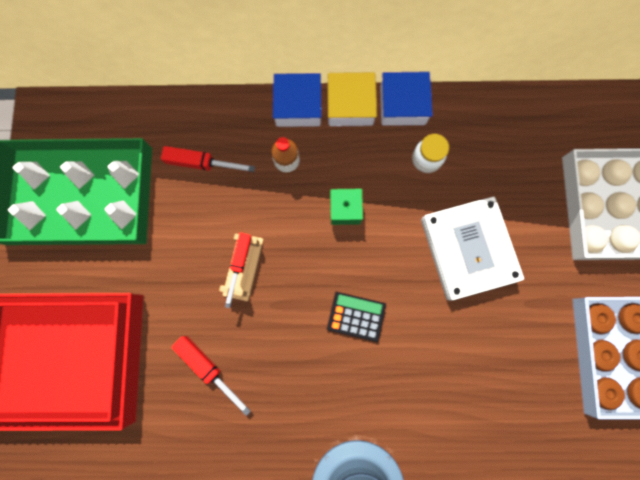

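View pics/sc0.png

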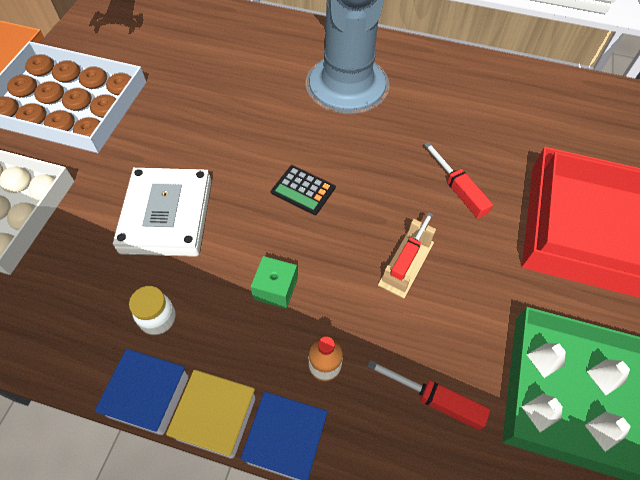

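Top view: three red screwdrivers at (205,160), (210,375) and (238,268). The last is the smallest and lies in the wooden rest at (242,267), so it's the one meant. The scale is at (472,248) with its screw near (478,259), and the holder hole at (347,204). Next I'll confirm this in an enlarged crop.

```bash
python3 - <<'E'
from h import *
crop('top0',200,220,80,100,5,'c1');crop('top0',425,215,80,100,5,'c2')
a=np.hstack([cv2.imread('pics/c1.png'),cv2.imread('pics/c2.png')]);cv2.imwrite('pics/c12.png',a);print(a.shape)
for n,u,v,z in[('hole',347,204,60),('screw',478,259,42),('grip',240,254,76),('tip',230,303,63),('sauce',283,145,120),('jar',435,148,80),('calc',357,317,13)]:print(n,ray('top0',u,v,z).round(1))
for n,u,v,z in[('hole',275,276,60),('screw',165,194,42)]:print('s',n,ray('sc0',u,v,z).round(1))
E
```

```text
(500, 800, 3)
hole [617.5  15.1  60. ]
screw [ 492.9 -276.8   42. ]
grip [503.1 250.9  76. ]
tip [397.7 272.6  63. ]
sauce [734.5 154.8 120. ]
jar [ 740.2 -183.6   80. ]
calc [366.2  -5.9  13. ]
s hole [616.   21.6  60. ]
s screw [ 490.3 -272.9   42. ]
```

View pics/c12.png

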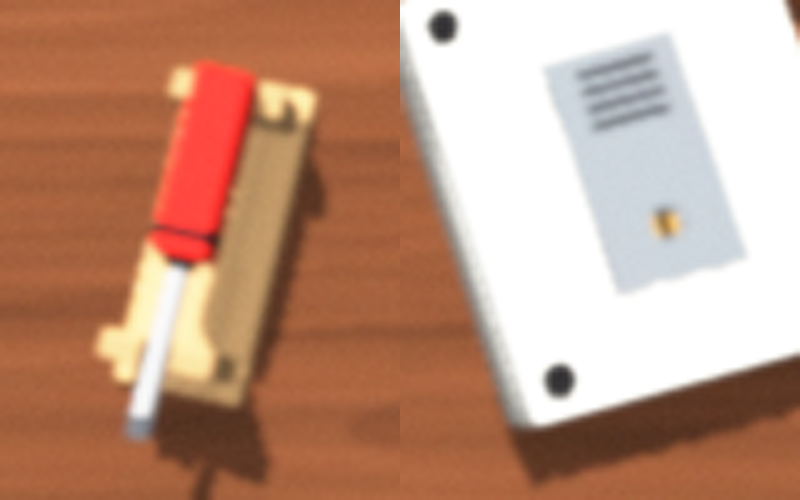

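The crop confirms it: the small red driver lies in the rest, bit towards image bottom, tip at about (227.6,306.4). The cover screw is at (478,259). Next I'll plan a look over the screw on the way to the driver.

```bash
cat >> h.py <<'E'
from scipy.linalg import logm, expm
def T(p,r):
    m=np.eye(4);m[:3,:3]=r;m[:3,3]=np.array(p)/1000;return m
def cur():
    o=robot.get_obs();return T(o['tcp_pos'],R.from_rotvec(o['ee_rot']).as_matrix()),o
def plan(A,B,n=None):
    D=np.linalg.inv(A)@B;L=np.real(logm(D));v=L[:3,3];w=np.array([L[2,1],L[0,2],L[1,0]])
    k=max(np.linalg.norm(v)/.0400,np.linalg.norm(w)/.122);n=n or int(np.ceil(k))
    print('n',n,'(min %.1f)'%k,'row',np.r_[np.round(v/n,4),np.round(w/n,4)].tolist(),'total d',D[:3,3].round(4),R.from_matrix(D[:3,:3]).as_rotvec().round(3))
def axes(x,z):
    z=np.array(z,float)/np.linalg.norm(z);x=np.array(x,float);x-=z*(x@z);x/=np.linalg.norm(x);return np.c_[x,np.cross(z,x),z]
def camrel(f,A):  # camera in tool frame
    d=json.load(open(f'pics/{f}.json'));r=np.array(d['rotation']);r=r if r.ndim==2 else R.from_rotvec(r).as_matrix()
    return np.linalg.inv(A)@T(d['eye'],r),d
def predict(C,d,B,p):
    M=B@C;fl=240/np.tan(np.radians(d['fovy'])/2);c=M[:3,:3].T@(np.array(p)/1000-M[:3,3]);return (c[:2]/c[2]*fl+[d['cx'],d['cy']]).round(0)
E
python3 - <<'E'
from h import *
A,o=cur();C,d=camrel('wr0',A);print(C.round(3))
np.save('C.npy',C)
for p in[(430,-300,230),(480,-280,230),(470,-280,200)]:
    B=T(p,A[:3,:3]);print(p,predict(C,d,B,(493,-277,42)))
B=T((450,-290,220),A[:3,:3]);plan(A,B)
# driver look
b=np.array([-.98,.2,0]);
for s in(1,-1):
  B2=T((480,250,240),axes(s*np.array([-.98,.2,0]),(0,0,-1)));print(s,predict(C,d,B2,(508,250,76)),predict(C,d,B2,(391,277,63)));plan(B,B2)
  for zz in((.4,)):pass
E
```

```text
[[ 0.    -0.959 -0.284  0.073]
 [ 1.     0.    -0.    -0.001]
 [ 0.    -0.284  0.959 -0.12 ]
 [ 0.     0.     0.     1.   ]]
(430, -300, 230) [304. 137.]
(480, -280, 230) [312. 207.]
(470, -280, 200) [316. 202.]
n 12 (min 11.1) row [0.0302, -0.0213, 0.0027, 0.0, -0.0, 0.0] total d [ 0.3624 -0.2552  0.0327] [-0. -0.  0.]
1 [319. 266.] [324.  99.]
n 23 (min 22.0) row [0.0323, 0.0027, -0.0009, -0.0, -0.0001, -0.1168] total d [ 0.1652 -0.515  -0.0189] [-1.000e-03 -3.000e-03 -2.685e+00]
-1 [304. 194.] [301. 334.]
n 14 (min 13.6) row [0.0032, -0.0388, -0.0014, -0.0001, 0.0, 0.0326] total d [ 0.1652 -0.515  -0.0189] [-0.002  0.001  0.456]
```

Request:
{"api": "apply_moves", "payload": {"targets": [0.03, -0.0213, 0.0027, 0, 0, 0, 0.03, -0.0213, 0.0027, 0, 0, 0, 0.03, -0.0213, 0.0027, 0, 0, 0, 0.03, -0.0213, 0.0027, 0, 0, 0, 0.03, -0.0213, 0.0027, 0, 0, 0]}}

```text
time_s: 0.57
tcp_pos: [282.8, -486.5, 239.3]
ee_rot: [-3.116, -0.399, 0.0]
contact_force: [0.1, -0.8, 0.1]
width: 0.996
gripper_force: 0.0
```

Request:
{"api": "apply_moves", "payload": {"targets": [0.03, -0.0213, 0.0027, 0, 0, 0, 0.03, -0.0213, 0.0027, 0, 0, 0, 0.03, -0.0213, 0.0027, 0, 0, 0, 0.03, -0.0213, 0.0027, 0, 0, 0, 0.03, -0.0213, 0.0027, 0, 0, 0]}}

```text
time_s: 0.98
tcp_pos: [401.0, -345.6, 226.0]
ee_rot: [-3.116, -0.399, 0.0]
contact_force: [0.2, -0.1, -0.2]
width: 1.003
gripper_force: 0.0
```

Request:
{"api": "apply_moves", "payload": {"targets": [0.03, -0.0213, 0.0027, 0, 0, 0, 0.03, -0.0213, 0.0027, 0, 0, 0, 0, 0, 0, 0, 0, 0, 0, 0, 0, 0, 0, 0, 0, 0, 0, 0, 0, 0]}}

```text
time_s: 1.4
tcp_pos: [447.3, -291.1, 220.5]
ee_rot: [3.116, 0.4, -0.002]
contact_force: [0.2, -0.6, -0.7]
width: 0.998
gripper_force: 0.0
```

```bash
python3 - <<'E'
from h import *
A,o=cur();print(o['q'].round(3),o['tcp_pos'].round(1),o['ee_rot'].round(3))
shot('wrist','wr1');f='wr1'
u=proj(f,(493,-277,42)).astype(int);print(u)
crop(f,max(u[0]-90,0),max(u[1]-75,0),180,150,4,'c3');print(max(u[0]-90,0),max(u[1]-75,0))
B=T((450,-290,240),A[:3,:3]);
B2=T((560,-40,280),axes([-.5,.8,0],(0,0,-1)));plan(A,B2)
E
```

```text
[ 0.696  0.21  -0.22   1.9    0.054  1.037 -0.862] [ 447.3 -291.1  220.5] [ 3.116e+00  4.000e-01 -2.000e-03]
[308 163]
218 88
n 16 (min 15.4) row [0.02, 0.0009, -0.0037, -0.0001, 0.0, -0.1171] total d [ 0.1724 -0.2145 -0.0596] [-1.000e-03  1.000e-03 -1.874e+00]
```

View pics/c3.png

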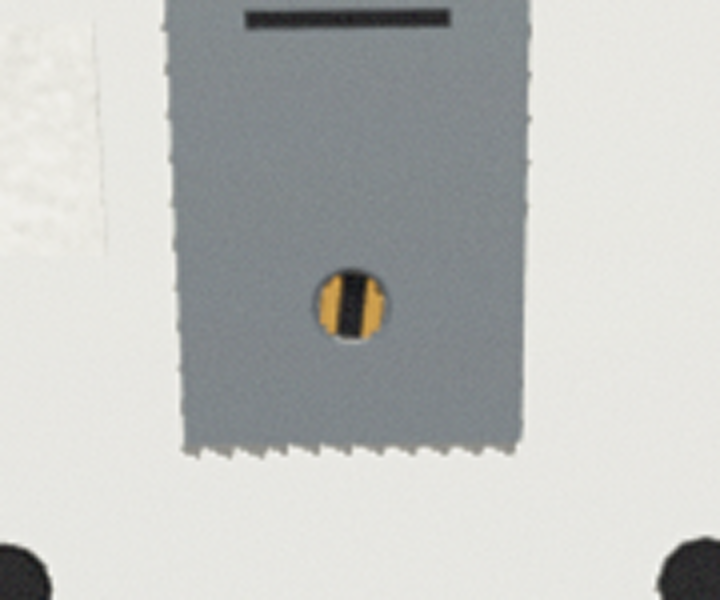

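Crop: the screw head is at (305.7,164.3) in the full image and its slot runs almost vertically, from (306.3,156.8) to (305.2,172.3).

```bash
cat >> h.py <<'E'
def log():
    o=robot.get_obs();open('log.txt','a').write(json.dumps([o['q'].tolist(),o['tcp_pos'].tolist(),o['ee_rot'].tolist()])+'\n')
    print(o['time_s'],o['q'].round(3),o['tcp_pos'].round(1),o['ee_rot'].round(3))
E
python3 - <<'E'
from h import *
log()
f='wr1';z=40
print(ray(f,305.75,164.25,z).round(1))
p=ray(f,306.25,156.75,40);q=ray(f,305.2,172.3,40);print(p.round(1),q.round(1),np.linalg.norm(p-q),np.degrees(np.arctan2(*(p-q)[[1,0]])))
# cover edges dir
a=ray(f,218+165/4,88,45);b=ray(f,218+185/4,88+440/4,45);print('cover edge L',np.degrees(np.arctan2(*(a-b)[[1,0]])))
a=ray(f,218+530/4,88,45);b=ray(f,218+520/4,88+440/4,45);print('cover edge R',np.degrees(np.arctan2(*(a-b)[[1,0]])))
a=ray(f,218+185/4,88+445/4,45);b=ray(f,218+520/4,88+445/4,45);print('width',np.linalg.norm(a-b),((a+b)/2).round(1))
E
```

```text
1.45 [ 0.697  0.21  -0.218  1.9    0.054  1.037 -0.862] [ 446.7 -292.1  220.6] [ 3.116e+00  3.960e-01 -2.000e-03]
[ 491.7 -275.2   40. ]
[ 497.1 -274.2   40. ] [ 485.8 -276.3   40. ] 11.487938947462304 10.511787004332735
cover edge L 15.307621362210636
cover edge R 14.895602150058936
width 63.26838366201313 [ 467.1 -281.9   45. ]
```

Request:
{"api": "apply_moves", "payload": {"targets": [0.02, 0.001, -0.004, 0, 0, -0.117, 0.02, 0.001, -0.004, 0, 0, -0.117, 0.02, 0.001, -0.004, 0, 0, -0.117, 0.02, 0.001, -0.004, 0, 0, -0.117, 0.02, 0.001, -0.004, 0, 0, -0.117]}}

```text
time_s: 1.87
tcp_pos: [536.6, -251.9, 240.9]
ee_rot: [2.868, 1.281, -0.001]
contact_force: [-0.1, -0.2, -0.6]
width: 1.002
gripper_force: 0.0
```

Request:
{"api": "apply_moves", "payload": {"targets": [0.02, 0.001, -0.004, 0, 0, -0.117, 0.02, 0.001, -0.004, 0, 0, -0.117, 0.02, 0.001, -0.004, 0, 0, -0.117, 0.02, 0.001, -0.004, 0, 0, -0.117, 0.02, 0.001, -0.004, 0, 0, -0.117]}}

```text
time_s: 2.28
tcp_pos: [588.3, -167.0, 260.8]
ee_rot: [2.376, 2.054, -0.001]
contact_force: [-0.8, -0.1, 0.7]
width: 1.002
gripper_force: 0.0
```

Request:
{"api": "apply_moves", "payload": {"targets": [0.02, 0.001, -0.004, 0, 0, -0.117, 0.02, 0.001, -0.004, 0, 0, -0.117, 0.02, 0.001, -0.004, 0, 0, -0.117, 0.02, 0.001, -0.004, 0, 0, -0.117, 0.02, 0.001, -0.004, 0, 0, -0.117]}}

```text
time_s: 2.7
tcp_pos: [584.5, -67.8, 280.7]
ee_rot: [1.682, 2.653, -0.001]
contact_force: [0.6, 0.1, 0.2]
width: 0.999
gripper_force: 0.0
```

```bash
python3 - <<'E'
from h import *
log();A,o=cur();B=T((480,240,270),axes([-.98,.2,0],(0,0,-1)));plan(A,B)
C,d=camrel('wr0',A);C=np.load('C.npy');print(predict(C,d,B,(508,250,76)),predict(C,d,B,(391,277,63)))
E
```

```text
2.7 [ 0.55   0.304 -0.604  1.695  0.184  1.2    0.341] [584.5 -67.8 280.7] [ 1.682e+00  2.653e+00 -1.000e-03]
n 9 (min 8.4) row [0.0314, 0.0204, 0.0012, -0.0001, 0.0, -0.1032] total d [0.323  0.0367 0.0106] [-0.001  0.    -0.929]
[330. 251.] [335.  99.]
```

Request:
{"api": "apply_moves", "payload": {"targets": [0.0315, 0.0205, 0.001, 0, 0, -0.103, 0.0315, 0.0205, 0.001, 0, 0, -0.103, 0.0315, 0.0205, 0.001, 0, 0, -0.103, 0.0315, 0.0205, 0.001, 0, 0, -0.103, 0.0315, 0.0205, 0.001, 0, 0, -0.103]}}

```text
time_s: 3.12
tcp_pos: [572.9, 118.2, 275.7]
ee_rot: [0.953, 2.993, -0.001]
contact_force: [1.9, 0.7, 0.2]
width: 1.004
gripper_force: 0.0
```

Request:
{"api": "apply_moves", "payload": {"targets": [0.0315, 0.0205, 0.001, 0, 0, -0.103, 0.0315, 0.0205, 0.001, 0, 0, -0.103, 0.0315, 0.0205, 0.001, 0, 0, -0.103, 0.0315, 0.0205, 0.001, 0, 0, -0.103, 0, 0, 0, 0, 0, 0]}}

```text
time_s: 3.53
tcp_pos: [490.4, 255.1, 272.2]
ee_rot: [-0.3, -3.124, -0.005]
contact_force: [-0.1, 1.9, -0.4]
width: 1.001
gripper_force: 0.0
```

```bash
python3 - <<'E'
from h import *
log();shot('wrist','wr2')
E
```

```text
3.5333 [ 0.233  0.308 -0.919  1.778  0.258  1.185  0.619] [490.4 255.1 272.2] [-0.3   -3.124 -0.005]
```

View pics/wr2.png

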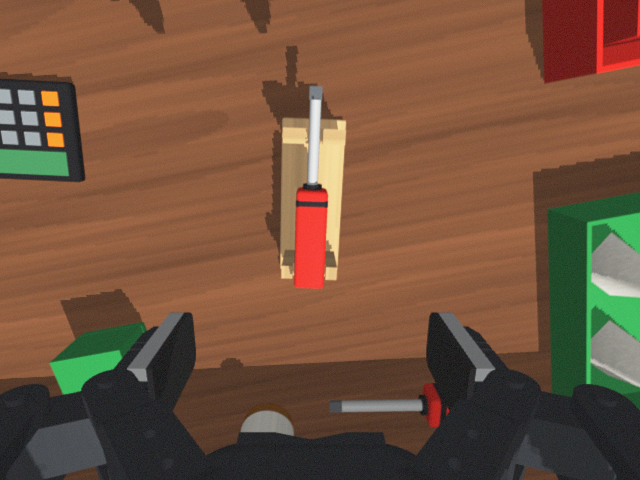

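The driver's handle runs from (312,188) to (310,288), and the tip is at (315.5,87). The rest lies around it and the calculator is far left.

```bash
python3 - <<'E'
from h import *
f='wr2'
t=ray(f,315.5,87,64);fr=ray(f,312,191,76);re=ray(f,310.5,288,76);sb=ray(f,313.5,184,63)
for n in('t','fr','re','sb'):print(n,eval(n).round(1))
print('handle len',np.linalg.norm(fr-re),'tip-rear',np.linalg.norm((t-re)[:2]),'shaft',np.linalg.norm(t-sb))
b=(t-re);b[2]=0;b/=np.linalg.norm(b);print('b',b,np.degrees(np.arctan2(b[1],b[0])))
g=t[:2]-122.5*b[:2];print('grip from tip',g,'from rear',re[:2]+42.5*b[:2])
print('top0 proj check',proj('top0',[*g,76]),proj('top0',[*t[:2],63]))
b=b;z=np.array([0,0,1])
A,o=cur();zt=(b-z)/np.sqrt(2);Rg=axes((b+z),zt)
g3=np.array([*g,63])
gr=g3-Rg[:,2]*3;print('grasp tcp',gr)
pre=gr-Rg[:,2]*100
plan(A,T(pre,Rg));plan(T(pre,Rg),T(gr,Rg))
E
```

```text
t [390.  279.7  64. ]
fr [467.1 262.1  76. ]
re [549.4 244.9  76. ]
sb [463.6 264.1  63. ]
handle len 84.00496360701275 tip-rear 163.11678096198546 shaft 75.22554946871365
b [-0.97695777  0.2134327   0.        ] 167.67640623650004
grip from tip [509.68401963 253.59959472] from rear [507.84419416 254.00153525]
top0 proj check [238.85526582 251.00877552] [226.6049739 306.581432 ]
grasp tcp [511.75646002 253.14683558  65.12132034]
n 7 (min 6.4) row [-0.0196, 0.0006, 0.0135, -0.0009, 0.1121, 0.0023] total d [-0.0884  0.0041  0.1361] [-0.006  0.784  0.016]
n 3 (min 2.5) row [-0.0, 0.0, 0.0333, 0.0, 0.0, 0.0] total d [-0.   0.   0.1] [ 0.  0. -0.]
```

Request:
{"api": "apply_moves", "payload": {"targets": [-0.0196, 0.0006, 0.0135, -0.001, 0.112, 0.0023, -0.0196, 0.0006, 0.0135, -0.001, 0.112, 0.0023, -0.0196, 0.0006, 0.0135, -0.001, 0.112, 0.0023, -0.0196, 0.0006, 0.0135, -0.001, 0.112, 0.0023, -0.0196, 0.0006, 0.0135, -0.001, 0.112, 0.0023]}}

```text
time_s: 4.0
tcp_pos: [578.9, 230.3, 184.2]
ee_rot: [-0.29, -2.566, -0.082]
contact_force: [1.5, 0.0, -0.1]
width: 1.0
gripper_force: 0.0
```

Request:
{"api": "apply_moves", "payload": {"targets": [-0.0196, 0.0006, 0.0135, -0.001, 0.112, 0.0023, -0.0196, 0.0006, 0.0135, -0.001, 0.112, 0.0023, 0, 0, 0, 0, 0, 0, 0, 0, 0, 0, 0, 0, 0, 0, 0, 0, 0, 0]}}

```text
time_s: 4.42
tcp_pos: [591.6, 231.3, 140.8]
ee_rot: [-0.264, -2.345, -0.109]
contact_force: [0.0, 1.3, 1.0]
width: 0.998
gripper_force: 0.0
```

```bash
cat >> h.py <<'E'
b0=np.array([-.977,.2134,0]);g0=np.array([509.2,253.8,63]);Z=np.array([0,0,1.])
Rg=axes(b0+Z,b0-Z);grasp=T(g0-3*Rg[:,2],Rg)
E
python3 - <<'E'
from h import *
log();A,o=cur();plan(A,grasp);shot('wrist','wr3')
for s in(-42.5,42.5,122.5):print(proj('wr3',g0+b0*s))
E
```

```text
4.4167 [ 0.136  1.028 -0.771  1.18   0.127  1.739  0.78 ] [591.6 231.3 140.8] [-0.264 -2.345 -0.109]
n 3 (min 2.8) row [0.0018, 0.0013, 0.0374, 0.0022, 0.0003, -0.0023] total d [0.0055 0.0037 0.1123] [ 0.007  0.001 -0.007]
[316.50064516 305.09717331]
[314.43721887 184.57839061]
[312.99616996 100.41087704]
```

View pics/wr3.png

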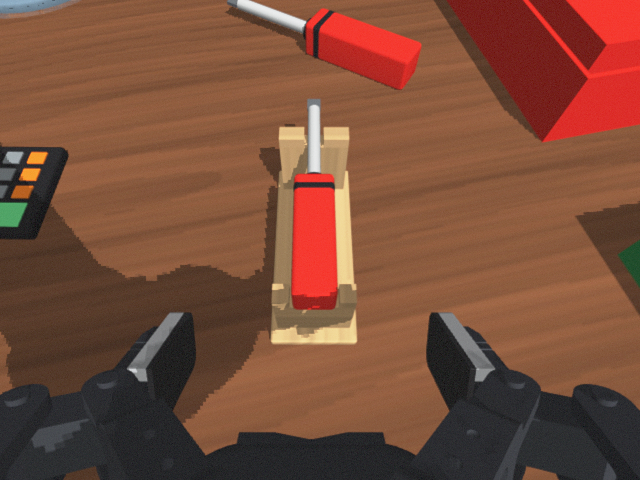

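The handle is at (315,175–308) between the fingers, and my predicted tip and rear agree with the picture. Now approach and grip.

Request:
{"api": "apply_moves", "payload": {"targets": [0.0018, 0.0013, 0.035, 0.0022, 0, -0.002, 0.0018, 0.0013, 0.035, 0.0022, 0, -0.002, 0.0018, 0.0013, 0.025, 0.0022, 0, -0.002, 0, 0, 0.015, 0, 0, 0, 0, 0, 0, 0, 0, 0]}}

```text
time_s: 4.88
tcp_pos: [510.0, 255.1, 70.9]
ee_rot: [-0.244, -2.352, -0.101]
contact_force: [-0.2, -0.0, 0.0]
width: 0.997
gripper_force: 0.0
```

Request:
{"api": "apply_moves", "payload": {"targets": [0, 0, 0, 0, 0, 0, 0, 0, 0, 0, 0, 0, 0, 0, 0, 0, 0, 0, 0, 0, 0, 0, 0, 0, 0, 0, 0, 0, 0, 0]}}

```text
time_s: 5.3
tcp_pos: [513.9, 253.9, 67.7]
ee_rot: [-0.252, -2.349, -0.105]
contact_force: [-0.4, 0.5, -0.3]
width: 0.998
gripper_force: 0.0
```

```bash
python3 - <<'E'
from h import *
log();A,o=cur();plan(A,grasp,1)
E
```

```text
5.3 [ 0.152  1.024 -0.778  1.41   0.138  1.526  0.762] [513.9 253.9  67.7] [-0.252 -2.349 -0.105]
n 1 (min 0.1) row [-0.0001, -0.0011, 0.0035, 0.0, 0.0038, 0.001] total d [-0.0001 -0.0011  0.0035] [0.    0.004 0.001]
```

Request:
{"api": "apply_moves", "payload": {"targets": [0, -0.001, 0.0035, 0, 0.004, 0, 0, 0, 0, 0, 0, 0, 0, 0, 0, 0, 0, 0, 0, 0, 0, 0, 0, 0, 0, 0, 0, 0, 0, 0]}}

```text
time_s: 5.72
tcp_pos: [509.7, 253.6, 64.0]
ee_rot: [-0.25, -2.342, -0.104]
contact_force: [0.2, 0.5, 0.3]
width: 1.002
gripper_force: 0.0
```

Request:
{"api": "apply_moves", "payload": {"targets": [0, 0, 0, 0, 0, 0, 0, 0, 0, 0, 0, 0, 0, 0, 0, 0, 0, 0, 0, 0, 0, 0, 0, 0, 0, 0, 0, 0, 0, 0], "gripper": 0, "newtons": 70}}

```text
time_s: 6.13
tcp_pos: [509.8, 253.4, 64.3]
ee_rot: [-0.25, -2.343, -0.103]
contact_force: [2.4, -7.4, 6.7]
width: 0.297
gripper_force: 18.8
```

Request:
{"api": "apply_moves", "payload": {"targets": [0, 0, 0, 0, 0, 0, 0, 0, 0, 0, 0, 0, 0, 0, 0, 0, 0, 0, 0, 0, 0, 0, 0, 0, 0, 0, 0, 0, 0, 0]}}

```text
time_s: 6.55
tcp_pos: [509.9, 253.3, 64.4]
ee_rot: [-0.251, -2.343, -0.103]
contact_force: [0.3, -1.4, 1.7]
width: 0.295
gripper_force: 68.8
```

Request:
{"api": "apply_moves", "payload": {"targets": [0, 0, 0, 0, 0, 0, 0, 0, 0, 0, 0, 0, 0, 0, 0, 0, 0, 0, 0, 0, 0, 0, 0, 0, 0, 0, 0, 0, 0, 0]}}

```text
time_s: 6.97
tcp_pos: [509.9, 253.3, 64.4]
ee_rot: [-0.25, -2.343, -0.103]
contact_force: [0.1, -2.0, 3.3]
width: 0.3
gripper_force: 68.9
```

```bash
python3 - <<'E'
from h import *
log();A,o=cur();print(o['gripper_force'],o['width'],o['contact_force']);plan(A,grasp,1)
E
```

```text
6.9667 [ 0.154  1.027 -0.778  1.418  0.138  1.523  0.763] [509.9 253.3  64.4] [-0.25  -2.343 -0.103]
68.85375022888184 0.2997660030287896 [ 0.05787514 -1.98297814  3.25876151]
n 1 (min 0.0) row [-0.0005, 0.0003, -0.0015, -0.0019, -0.0027, 0.0012] total d [-0.0005  0.0003 -0.0015] [-0.002 -0.003  0.001]
```

```bash
cat > kin.py <<'E'
import numpy as np, json, itertools
from scipy.optimize import least_squares
from scipy.spatial.transform import Rotation as R
def rot(a,t):
    m=np.eye(4);m[:3,:3]=R.from_rotvec(np.array(a,float)*t).as_matrix();return m
def tr(x,y,z):
    m=np.eye(4);m[:3,3]=[x,y,z];return m
X,Y,Zv=np.eye(3)
def fk(q,p,s):
    h1,L2,a3,a4,L5,a6,L7,y0,y7=p[:9]
    return (rot(Zv,y0)@tr(0,0,h1)@rot(Zv,s[0]*q[0])@rot(Y,q[1])@tr(0,0,L2)@rot(Zv,s[1]*q[2])@tr(a3,0,0)@rot(-Y,q[3])
      @tr(a4,0,-L5)@rot(-Zv,s[2]*q[4])@rot(Y,q[5])@tr(a6,0,-L7)@rot(X,np.pi)@rot(Zv,s[3]*q[6]+y7))
def res(p,s,D):
    r=[]
    for q,t,w in D:
        M=fk(q,p,s);r+=list((M[:3,3]-t)*1000/1000);r+=list(300*(R.from_matrix(M[:3,:3]).inv()*R.from_rotvec(w)).as_rotvec())
    return np.array(r)
if __name__=='__main__':
    D=[json.loads(l) for l in open('log.txt')]
    D.append([[1.21823127,0.38366349,0.04380595,1.5992108,-0.01792257,1.16118904,-0.04991113],[163.67,-628.34,252.17],[-3.11408518,-.398984527,.000526]])
    out=[]
    for s in itertools.product((1,-1),repeat=4):
      for y0 in(0,-2.5,3.14):
        r=least_squares(res,[267,293,52,78,342,76,220,y0,-1.57],args=(s,D),max_nfev=60);out.append((r.cost,s,r.x.round(3).tolist()))
    out.sort(key=lambda o:o[0])
    for o in out[:3]:print(o)
    json.dump(out[0],open('kin.json','w'))
E
python3 kin.py
```

```text
(np.float64(62943.99916888608), (-1, -1, -1, -1), [324.318, -88.758, 1301.815, 451.425, -1033.084, 253.273, 278.64, -0.122, -1.669])
(np.float64(62943.99917250572), (-1, -1, -1, -1), [324.314, -88.761, 1301.81, 451.446, -1033.078, 253.268, 278.653, -0.122, -1.669])
(np.float64(95150.0818159836), (-1, -1, 1, -1), [206.399, 207.075, 1283.565, 127.346, -1172.338, 397.058, 182.625, -0.107, -1.707])
```

```bash
python3 - <<'E'
s=open('kin.py').read()
a=s.index("    return (rot(Zv,y0)");b=s.index("def res")
s=s[:a]+'''    return (rot(Zv,y0)@tr(0,0,h1)@rot(Zv,s[0]*q[0])@rot(Y,q[1])@tr(0,0,L2)@rot(Zv,s[1]*q[2])@tr(a3,0,0)@rot(Y,q[3])
      @tr(a4,0,L5)@rot(Zv,s[2]*q[4])@rot(Y,q[5])@tr(a6,0,L7)@rot(Zv,s[3]*q[6]+y7))
'''+s[b:]
s=s.replace("[267,293,52,78,342,76,220,y0,-1.57]","[300,400,0,0,400,0,250,y0,-1.57]")
open('kin.py','w').write(s)
E
python3 kin.py
```

```text
(np.float64(337.9410061040678), (-1, -1, -1, -1), [296.822, 525.892, -41.187, 4.058, 478.509, -53.151, 351.619, -0.055, 1.523])
(np.float64(33905.83334808229), (-1, -1, 1, -1), [210.877, 136.466, -124.823, -65.877, 406.999, -259.606, -3.145, -0.051, 1.477])
(np.float64(202715.09931065858), (-1, 1, 1, -1), [-71.862, 1985.208, -510.839, -657.999, 219.156, 107.434, 2191.305, 0.069, 0.461])
```

```bash
cat > sim.py <<'E'
import numpy as np, json
from kin import fk,R
_,s,p=json.load(open('kin.json'))
lo=np.array([-2.61,-.41,-1.48,0,-1.57,.05,-2.85]);hi=np.array([2.61,2.15,1.57,2.5,4.71,1.97,2.85])
def err(q,P,W):
    M=fk(q,p,s);return np.r_[(P-M[:3,3])/300,(R.from_matrix(W)*R.from_matrix(M[:3,:3]).inv()).as_rotvec()]
def step(q,P,W):
    for _ in range(6):
        e=err(q,P,W);J=np.array([(err(q+1e-5*d,P,W)-e)/-1e-5 for d in np.eye(7)]).T
        q=np.clip(q+J.T@np.linalg.solve(J@J.T+1e-5*np.eye(6),e),lo,hi)
    return q,np.abs(err(q,P,W)).max()
def run(q,way,n=20):
    # way: list of (P,W); linear + slerp
    for i,(P,W) in enumerate(way):
        M=fk(q,p,s);P0=M[:3,3];R0=R.from_matrix(M[:3,:3]);d=(R0.inv()*R.from_matrix(W)).as_rotvec();mx=0;mg=9;qp=q
        for t in np.linspace(0,1,n+1)[1:]:
            q,e=step(q,P0+t*(P-P0),(R0*R.from_rotvec(d*t)).as_matrix());mx=max(mx,e);mg=min(mg,(np.minimum(q-lo,hi-q)).min())
        print(i,q.round(2),'err %.3f margin %.2f'%(mx,mg))
    return q
def stand(P,phi,th=np.radians(45),xo=None):
    # driver vertical at handle centre P, heading phi deg; tool z = (cos phi, sin phi, -1)/sqrt2, x = -(h+Z)
    h=np.array([np.cos(np.radians(phi)),np.sin(np.radians(phi)),0]);Z=np.array([0,0,1.])
    z=(h-Z)/2**.5;x=(-h-Z)/2**.5;W=np.c_[x,np.cross(z,x),z];return np.array(P)-3*z,W
E
python3 - <<'E'
from sim import *
from h import log
q=np.array([.154,1.027,-.778,1.418,.138,1.523,.763])
c=(509,254);S=(491.7,-275.2)
M=fk(q,p,s);print(M[:3,3].round(1))
up=(M[:3,3]+[0,0,170],M[:3,:3])
print('A');q0=run(q,[up,stand((530,230,280),-12),stand((600,0,280),-12),stand((*S,200),-20),stand((*S,200),40),stand((*S,165),100)])
run(q0,[stand((*S,164),a) for a in(70,40,10,-20,-50,-75)])
print('B');q0=run(q,[up,stand((530,230,280),-12),stand((600,0,280),-12),stand((*S,200),-40),stand((*S,165),-79)])
run(q0,[stand((*S,164),a) for a in(-110,-130,-150,-180)])
E
```

```text
[511.4 254.1  66.9]
A
0 [ 0.18  0.85 -0.86  1.33  0.03  1.76  0.7 ] err 0.000 margin 0.21
1 [ 0.07  0.06 -0.84  2.17  1.11  0.73 -0.19] err 0.000 margin 0.27
2 [ 0.41  0.01 -0.49  2.25  1.    0.2   0.37] err 0.000 margin 0.15
3 [ 1.21  0.13 -0.86  2.3  -1.57  0.05  2.85] err 0.298 margin 0.00
4 [ 1.86  0.87 -1.38  2.02  0.12  0.74  2.85] err 0.151 margin 0.00
5 [ 1.44  1.43 -1.48  1.46  0.67  1.79  2.85] err 0.398 margin 0.00
0 [ 1.68  1.29 -1.48  1.73  0.53  1.29  2.85] err 0.100 margin 0.00
1 [ 1.88  1.14 -1.48  2.03  0.53  0.77  2.56] err 0.002 margin 0.00
2 [ 1.88  0.79 -1.31  2.3   0.53  0.15  2.1 ] err 0.000 margin 0.00
3 [ 1.65  0.41 -1.13  2.3   2.42  0.13 -0.46] err 0.300 margin 0.00
4 [ 1.22  0.3  -1.01  2.33  1.78  0.61 -0.55] err 0.000 margin 0.10
5 [ 0.91  0.43 -0.98  2.19  1.44  1.09 -0.72] err 0.000 margin 0.17
B
0 [ 0.18  0.85 -0.86  1.33  0.03  1.76  0.7 ] err 0.000 margin 0.21
1 [ 0.07  0.06 -0.84  2.17  1.11  0.73 -0.19] err 0.000 margin 0.27
2 [ 0.41  0.01 -0.49  2.25  1.    0.2   0.37] err 0.000 margin 0.15
3 [ 0.69  0.09 -0.23  2.32  1.87  0.15 -0.47] err 0.000 margin 0.09
4 [ 0.39  0.31 -0.36  2.17  1.26  0.9  -0.69] err 0.000 margin 0.15
0 [ 0.3   0.49 -0.33  1.89  0.94  1.29 -0.88] err 0.000 margin 0.35
1 [ 0.28  0.6  -0.28  1.7   0.76  1.48 -1.  ] err 0.000 margin 0.49
2 [ 0.31  0.69 -0.23  1.52  0.59  1.64 -1.14] err 0.000 margin 0.33
3 [ 0.38  0.79 -0.15  1.32  0.32  1.81 -1.38] err 0.000 margin 0.16
```

```bash
python3 - <<'E'
from sim import *
q=np.array([.154,1.027,-.778,1.418,.138,1.523,.763]);S=(491.7,-275.2)
M=fk(q,p,s);up=(M[:3,3]+[0,0,170],M[:3,:3])
q1=run(q,[up,stand((560,200,280),-40)]);print('path')
q0=run(q1,[stand((600,0,280),-60),stand((*S,200),-79.5),stand((*S,163),-79.5)])
qe=run(q0,[stand((*S,162),a) for a in(-120,-160,-180,-200,-220,-240,-255)]);print('to holder')
H=(617,18)
q2=run(qe,[stand((*S,240),-255)])
for a in(-240,-200,-160,-120,-80):print(a);run(q2,[stand((*H,240),a),stand((*H,132),a)])
E
```

```text
0 [ 0.18  0.85 -0.86  1.33  0.03  1.76  0.7 ] err 0.000 margin 0.21
1 [-0.24  0.27 -0.65  1.94  1.05  1.21 -0.51] err 0.000 margin 0.26
path
0 [-0.03  0.26 -0.49  1.93  1.02  1.17 -0.49] err 0.000 margin 0.55
1 [ 0.29  0.24 -0.24  2.15  1.16  0.9  -0.58] err 0.000 margin 0.35
2 [ 0.28  0.31 -0.23  2.17  1.24  0.87 -0.68] err 0.000 margin 0.33
0 [ 0.2   0.54 -0.19  1.79  0.81  1.35 -0.91] err 0.000 margin 0.35
1 [ 0.26  0.72 -0.09  1.44  0.45  1.67 -1.17] err 0.000 margin 0.30
2 [ 0.32  0.79 -0.04  1.32  0.27  1.79 -1.33] err 0.000 margin 0.18
3 [ 0.4   0.82  0.01  1.25  0.08  1.85 -1.51] err 0.000 margin 0.12
4 [ 0.48  0.82  0.06  1.26 -0.12  1.85 -1.71] err 0.000 margin 0.11
5 [ 0.56  0.79  0.11  1.33 -0.31  1.79 -1.89] err 0.000 margin 0.12
6 [ 0.61  0.74  0.14  1.42 -0.45  1.71 -2.02] err 0.000 margin 0.19
to holder
0 [ 0.61  0.66  0.15  1.36 -0.45  1.83 -2.07] err 0.000 margin 0.14
-240
0 [ 0.22  0.67 -0.01  1.35 -0.52  1.71 -2.32] err 0.000 margin 0.15
1 [ 0.21  0.78 -0.01  1.42 -0.52  1.56 -2.23] err 0.000 margin 0.27
-200
0 [ 0.09  0.84 -0.13  1.05 -0.15  1.97 -1.95] err 0.035 margin 0.00
1 [ 0.09  0.93 -0.12  1.13 -0.13  1.84 -1.92] err 0.000 margin 0.01
-160
0 [-0.13  0.85 -0.11  1.03  0.23  1.97 -1.43] err 0.071 margin 0.00
1 [-0.13  0.93 -0.11  1.12  0.22  1.87 -1.46] err 0.000 margin 0.01
-120
0 [-0.18  0.71 -0.32  1.31  0.64  1.82 -1.07] err 0.020 margin 0.00
1 [-0.18  0.82 -0.31  1.38  0.66  1.68 -1.16] err 0.000 margin 0.15
-80
0 [-0.13  0.49 -0.46  1.72  0.95  1.45 -0.76] err 0.010 margin 0.00
1 [-0.15  0.63 -0.43  1.77  1.03  1.34 -0.91] err 0.000 margin 0.53
```

```bash
cat >> h.py <<'E'
import os
def savegrasp():
    A,_=cur();y=A[:3,1].copy();y[2]=0;y/=np.linalg.norm(y);x=np.cross(y,Z)
    if x@b0<0:x=-x;y=-y
    # driver frame: x axis to bit, y=tool y, origin grip
    g=(g0/1000);g=g+A[:3,1]*((A[:3,3]-g)@A[:3,1])
    D=np.eye(4);D[:3,:3]=np.c_[x,y,np.cross(x,y)];D[:3,3]=g;np.save('D.npy',np.linalg.inv(A)@D)
if os.path.exists('D.npy'):Dt=np.load('D.npy')
def tippose(A):
    M=A@Dt;return (M[:3,3]+.1225*M[:3,0])*1000,M[:3,0],np.degrees(np.arctan2(*A[[1,0],2]))
def standpose(tip,phi):  # tool pose with tip there, driver vertical, heading phi deg
    h=np.array([np.cos(np.radians(phi)),np.sin(np.radians(phi)),0]);x=-Z
    y=np.cross((h-Z),(-h-Z));y=y/np.linalg.norm(y)  # tool z x tool x = y
    sg=np.sign(Dt[1,1]);y=y*sg
    D=np.eye(4);D[:3,:3]=np.c_[x,y,np.cross(x,y)];D[:3,3]=np.array(tip)/1000+.1225*Z;return D@np.linalg.inv(Dt)
E
python3 - <<'E'
from h import *
savegrasp();import h;h.Dt=np.load('D.npy');print(h.Dt.round(3));A,o=cur();print(tippose(A))
U=A.copy();U[2,3]+=.17;plan(A,U)
B=standpose((560,200,160),-40);print(B.round(3));plan(U,B);print(tippose(B))
E
```

```text
[[ 0.705 -0.     0.709 -0.   ]
 [ 0.    -1.    -0.     0.   ]
 [ 0.709  0.    -0.705  0.002]
 [ 0.     0.     0.     1.   ]]
(array([389.39516169, 279.35693545,  63.00015491]), array([-9.77436669e-01,  2.11228688e-01, -1.39176026e-16]), np.float64(167.83271982651655))
n 5 (min 4.3) row [0.0241, -0.0, -0.024, -0.0, -0.0, 0.0] total d [ 1.205e-01 -1.000e-04 -1.199e-01] [-0. -0. -0.]
[[-0.543  0.643  0.54   0.559]
 [ 0.456  0.766 -0.454  0.201]
 [-0.705  0.    -0.709  0.283]
 [ 0.     0.     0.     1.   ]]
n 14 (min 13.3) row [-0.0054, -0.0023, -0.0037, -0.0001, -0.1098, 0.0385] total d [-0.007  -0.0409 -0.0763] [-0.002 -1.537  0.539]
(array([560., 200., 160.]), array([-1.48490258e-17,  1.85055460e-17, -1.00000000e+00]), np.float64(-40.02723243686455))
```

Request:
{"api": "apply_moves", "payload": {"targets": [0.007, 0, -0.007, 0, 0, 0, 0.007, 0, -0.007, 0, 0, 0, 0.014, 0, -0.014, 0, 0, 0, 0.021, 0, -0.021, 0, 0, 0, 0.028, 0, -0.028, 0, 0, 0]}}

```text
time_s: 7.38
tcp_pos: [508.8, 253.1, 173.1]
ee_rot: [-0.251, -2.34, -0.102]
contact_force: [0.5, 0.0, -0.8]
width: 0.297
gripper_force: 68.7
```

Request:
{"api": "apply_moves", "payload": {"targets": [0.028, 0, -0.028, 0, 0, 0, 0.014, 0, -0.014, 0, 0, 0, 0, 0, 0, 0, 0, 0, 0, 0, 0, 0, 0, 0, 0, 0, 0, 0, 0, 0]}}

```text
time_s: 7.8
tcp_pos: [510.0, 253.4, 232.6]
ee_rot: [-0.25, -2.344, -0.103]
contact_force: [-0.5, -0.9, -1.2]
width: 0.294
gripper_force: 68.7
```

```bash
python3 - <<'E'
from h import *
log();A,o=cur();print(o['contact_force'],tippose(A))
B=standpose((560,200,160),-40);plan(A,B)
E
```

```text
7.8 [ 0.193  0.835 -0.861  1.374  0.028  1.726  0.701] [510.  253.4 232.6] [-0.25  -2.344 -0.103]
[-0.54514349 -0.91106153 -1.16686299] (array([389.47018589, 279.3949671 , 231.04004967]), array([-0.97750628,  0.21090357, -0.00107351]), np.float64(167.86351673568012))
n 14 (min 13.3) row [-0.0054, -0.0023, -0.0039, -0.0001, -0.1097, 0.0385] total d [-0.0057 -0.041  -0.0775] [-0.002 -1.536  0.539]
```

Lifted. Standing the driver up.

Request:
{"api": "apply_moves", "payload": {"targets": [-0.0054, -0.0023, -0.0039, 0, -0.11, 0.0385, -0.0054, -0.0023, -0.0039, 0, -0.11, 0.0385, -0.0054, -0.0023, -0.0039, 0, -0.11, 0.0385, -0.0054, -0.0023, -0.0039, 0, -0.11, 0.0385, -0.0054, -0.0023, -0.0039, 0, -0.11, 0.0385]}}

```text
time_s: 8.22
tcp_pos: [538.6, 232.6, 233.5]
ee_rot: [-0.566, -2.845, 0.073]
contact_force: [-0.4, -1.1, -1.3]
width: 0.298
gripper_force: 68.7
```

Request:
{"api": "apply_moves", "payload": {"targets": [-0.0054, -0.0023, -0.0039, 0, -0.11, 0.0385, -0.0054, -0.0023, -0.0039, 0, -0.11, 0.0385, -0.0054, -0.0023, -0.0039, 0, -0.11, 0.0385, -0.0054, -0.0023, -0.0039, 0, -0.11, 0.0385, -0.0054, -0.0023, -0.0039, 0, -0.11, 0.0385]}}

```text
time_s: 8.63
tcp_pos: [557.6, 212.6, 254.2]
ee_rot: [0.777, 2.716, -0.251]
contact_force: [-0.1, 0.9, -1.7]
width: 0.296
gripper_force: 68.7
```

Request:
{"api": "apply_moves", "payload": {"targets": [-0.0054, -0.0023, -0.0039, 0, -0.11, 0.0385, -0.0054, -0.0023, -0.0039, 0, -0.11, 0.0385, -0.0054, -0.0023, -0.0039, 0, -0.11, 0.0385, -0.0054, -0.0023, -0.0039, 0, -0.11, 0.0385, 0, 0, 0, 0, 0, 0]}}

```text
time_s: 9.05
tcp_pos: [558.7, 202.8, 275.6]
ee_rot: [0.805, 2.244, -0.343]
contact_force: [-1.3, -0.0, -2.4]
width: 0.293
gripper_force: 68.8
```

```bash
python3 - <<'E'
from h import *
log();A,o=cur();print(tippose(A))
B=standpose((590,0,160),-60);plan(A,B);C=standpose((491.7,-275.2,90),-79.5);plan(B,C);plan(A,C)
for k in(.25,.5,.75):
    M=A@expm(k*logm(np.linalg.inv(A)@C));print(tippose(np.real(M)))
E
```

```text
9.05 [-0.227  0.278 -0.632  1.941  1.044  1.218 -0.475] [558.7 202.8 275.6] [ 0.805  2.244 -0.343]
(array([559.35783812, 201.05331226, 152.32091431]), array([-0.00377866, -0.00658975, -0.99997115]), np.float64(-40.094836367228574))
n 6 (min 5.1) row [-0.0215, -0.0179, 0.0197, 0.0409, 0.0004, 0.0428] total d [-0.1125 -0.1357  0.1027] [0.246 0.003 0.257]
n 8 (min 7.5) row [-0.0138, -0.0235, 0.0261, 0.03, -0.0, 0.0302] total d [-0.0849 -0.2222  0.1832] [ 0.24  -0.     0.241]
n 13 (min 12.4) row [-0.0175, -0.0235, 0.0243, 0.0374, 0.0003, 0.0383] total d [-0.1326 -0.4093  0.2245] [0.486 0.004 0.498]
(array([573.97068038,  79.33583632, 136.99016936]), array([-0.00328159, -0.00471922, -0.99998348]), np.float64(-49.94966539831905))
(array([567.32327701, -43.05678538, 121.51215182]), array([-0.00246829, -0.00296292, -0.99999256]), np.float64(-59.804555615429145))
(array([ 539.61982553, -162.43494202,  105.85695009]), array([-0.00136331, -0.00137386, -0.99999813]), np.float64(-69.66270505003804))
```

Request:
{"api": "apply_moves", "payload": {"targets": [-0.0175, -0.0235, 0.0243, 0.0374, 0, 0.0383, -0.0175, -0.0235, 0.0243, 0.0374, 0, 0.0383, -0.0175, -0.0235, 0.0243, 0.0374, 0, 0.0383, -0.0175, -0.0235, 0.0243, 0.0374, 0, 0.0383, -0.0175, -0.0235, 0.0243, 0.0374, 0, 0.0383]}}

```text
time_s: 9.47
tcp_pos: [580.3, 10.8, 253.9]
ee_rot: [1.124, 2.132, -0.463]
contact_force: [1.3, -0.3, -0.9]
width: 0.295
gripper_force: 68.8
```

Request:
{"api": "apply_moves", "payload": {"targets": [-0.0175, -0.0235, 0.0243, 0.0374, 0, 0.0383, -0.0175, -0.0235, 0.0243, 0.0374, 0, 0.0383, -0.0175, -0.0235, 0.0243, 0.0374, 0, 0.0383, -0.0175, -0.0235, 0.0243, 0.0374, 0, 0.0383, -0.0175, -0.0235, 0.0243, 0.0374, 0, 0.0383]}}

```text
time_s: 9.88
tcp_pos: [546.9, -174.6, 229.6]
ee_rot: [1.419, 1.987, -0.579]
contact_force: [0.7, -0.6, -1.5]
width: 0.296
gripper_force: 68.8
```

Request:
{"api": "apply_moves", "payload": {"targets": [-0.0175, -0.0235, 0.0243, 0.0374, 0, 0.0383, -0.0175, -0.0235, 0.0243, 0.0374, 0, 0.0383, -0.0175, -0.0235, 0.0243, 0.0374, 0, 0.0383, 0, 0, 0, 0, 0, 0, 0, 0, 0, 0, 0, 0]}}

```text
time_s: 10.3
tcp_pos: [501.9, -280.5, 214.2]
ee_rot: [1.592, 1.882, -0.651]
contact_force: [1.3, 0.3, -0.5]
width: 0.295
gripper_force: 68.9
```

Request:
{"api": "apply_moves", "payload": {"targets": [0, 0, 0, 0, 0, 0, 0, 0, 0, 0, 0, 0, 0, 0, 0, 0, 0, 0, 0, 0, 0, 0, 0, 0, 0, 0, 0, 0, 0, 0]}}

```text
time_s: 10.72
tcp_pos: [506.0, -275.5, 216.2]
ee_rot: [1.581, 1.885, -0.644]
contact_force: [-0.2, 0.1, -1.9]
width: 0.298
gripper_force: 68.9
```

```bash
python3 - <<'E'
from h import *
log();A,o=cur();print(tippose(A),o['contact_force'])
C=standpose((491.7,-275.2,65),-79.5);plan(A,C)
d=shot('wrist','wr4');t=tippose(A)[0];print(proj('wr4',t),proj('wr4',(491.7,-275.2,42)))
E
```

```text
10.7167 [ 0.275  0.225 -0.24   2.112  1.091  0.955 -0.516] [ 506.  -275.5  216.2] [ 1.581  1.885 -0.644]
(array([ 507.1921417 , -276.79857795,   92.92665467]), array([ 0.00778725,  0.00108352, -0.99996909]), np.float64(-79.33858486307797)) [-0.15086172  0.08182018 -1.85138718]
n 1 (min 0.8) row [0.0227, -0.0141, 0.0167, 0.0023, 0.0003, -0.0088] total d [ 0.0227 -0.0142  0.0167] [ 0.002  0.    -0.009]
[309.65466317 101.20773621] [281.69515416  29.99191573]
```

View pics/wr4.png

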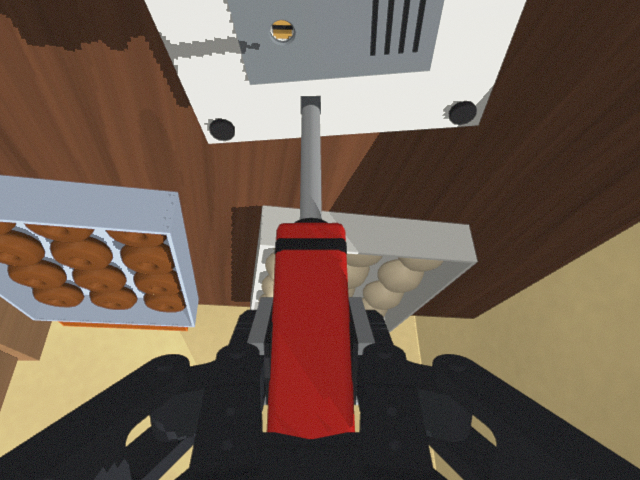

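The blade tip is at (311,97) and the screw head at (283,31), with its slot horizontal in the picture and so parallel to the blade. I'll calibrate the tip along the axis, then hover close.

```bash
python3 - <<'E'
from h import *
A,o=cur();t,x,_=tippose(A)
for s in(0,2,3,4,5):print(s,proj('wr4',t+x*s))
print('screw',ray('wr4',283,31,41.5).round(1))
B=standpose((491.7,-275.2,58),-79.5);plan(A,B,2)
E
```

```text
0 [309.24299694 101.57733063]
2 [309.24324168  98.76972459]
3 [309.24336316  97.3760729 ]
4 [309.24348406  95.98912368]
5 [309.24360438  94.60882869]
screw [ 492.5 -276.    41.5]
n 2 (min 0.9) row [0.0139, -0.007, 0.0108, 0.001, 0.0002, -0.0045] total d [ 0.0277 -0.0141  0.0215] [ 0.002  0.    -0.009]
```

Request:
{"api": "apply_moves", "payload": {"targets": [0.0139, -0.007, 0.0108, 0.001, 0, -0.0045, 0.0139, -0.007, 0.0108, 0.001, 0, -0.0045, 0, 0, 0, 0, 0, 0, 0, 0, 0, 0, 0, 0, 0, 0, 0, 0, 0, 0]}}

```text
time_s: 11.18
tcp_pos: [491.9, -274.7, 182.0]
ee_rot: [1.575, 1.89, -0.65]
contact_force: [-0.8, 1.2, -1.9]
width: 0.295
gripper_force: 69.0
```

Request:
{"api": "apply_moves", "payload": {"targets": [0, 0, 0, 0, 0, 0, 0, 0, 0, 0, 0, 0, 0, 0, 0, 0, 0, 0, 0, 0, 0, 0, 0, 0, 0, 0, 0, 0, 0, 0]}}

```text
time_s: 11.6
tcp_pos: [491.2, -274.8, 181.5]
ee_rot: [1.576, 1.89, -0.651]
contact_force: [0.7, 0.1, -1.0]
width: 0.295
gripper_force: 69.0
```

```bash
python3 - <<'E'
from h import *
log();A,o=cur();t,x,ph=tippose(A);print(t+3*x,x,ph)
shot('wrist','wr5');print(proj('wr5',t+3*x),proj('wr5',(491.7,-275.2,42)))
crop('wr5',260,40,100,75,8,'c5')
E
```

```text
11.6 [ 0.268  0.262 -0.233  2.162  1.153  0.924 -0.607] [ 491.2 -274.8  181.5] [ 1.576  1.89  -0.651]
[ 491.51099058 -276.29077868   55.25141845] [ 6.30735319e-04 -9.82937990e-04 -9.99999318e-01] -79.60394253741188
[309.66002311  96.96569963] [310.37513202  77.37276275]
```

View pics/c5.png

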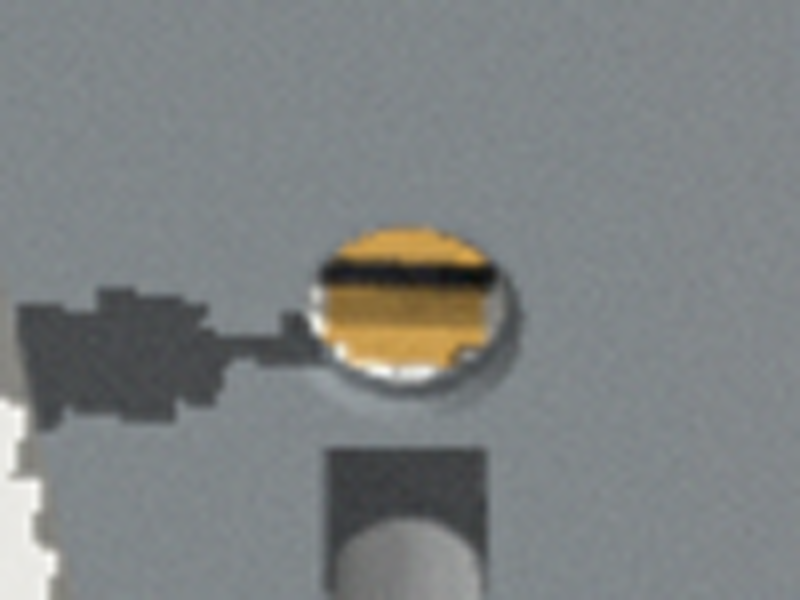

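Crop: the blade's end edge is at row 96.3, column 310.8, and the slot centre at about (311.2,76.8). Laterally they agree within 0.3 mm.

```bash
python3 - <<'E'
from h import *
A,o=cur();t,x,ph=tippose(A);h=np.array([np.cos(np.radians(ph)),np.sin(np.radians(ph)),0])
for s in(0,1,2,3):print(s,proj('wr5',t+x*s-1.3*h))
S=ray('wr5',311.2,76.8,41.4);print('screw',S.round(2),'slot edges',ray('wr5',311.2,72.75,41.4).round(1),ray('wr5',311.2,80.6,41.4).round(1))
y=A[:3,1];print('tool y',y.round(3),'h',h.round(3));dd=S-t;print('S-t along y,h',dd@y,dd@h)
print('head edges',ray('wr5',311,68.4,41.4).round(1),ray('wr5',311,86.2,41.4).round(1))
E
```

```text
0 [309.39496397  98.81046785]
1 [309.39435262  97.40005691]
2 [309.39374425  95.99650465]
3 [309.39313882  94.59976119]
screw [ 492.14 -275.25   41.4 ] slot edges [ 491.7 -272.9   41.4] [ 492.6 -277.5   41.4]
tool y [0.984 0.18  0.   ] h [ 0.18  -0.984  0.   ]
S-t along y,h 0.9366373210097124 -0.8612968153598551
head edges [ 491.1 -270.4   41.4] [ 493.1 -281.    41.4]
```

Request:
{"api": "apply_moves", "payload": {"targets": [0.0006, 0.0002, -0.0006, 0, 0, 0, 0.003, 0, 0.003, 0, 0, 0, 0.003, 0, 0.003, 0, 0, 0, 0.003, 0, 0.003, 0, 0, 0, 0, 0, 0, 0, 0, 0]}}

```text
time_s: 12.07
tcp_pos: [490.1, -273.7, 166.9]
ee_rot: [1.576, 1.893, -0.653]
contact_force: [0.7, -0.8, -0.7]
width: 0.296
gripper_force: 69.0
```

Request:
{"api": "apply_moves", "payload": {"targets": [0, 0, 0, 0, 0, 0, 0, 0, 0, 0, 0, 0, 0, 0, 0, 0, 0, 0, 0, 0, 0, 0, 0, 0, 0, 0, 0, 0, 0, 0]}}

```text
time_s: 12.48
tcp_pos: [491.1, -273.9, 168.6]
ee_rot: [1.576, 1.891, -0.651]
contact_force: [-0.6, 0.5, -0.1]
width: 0.297
gripper_force: 69.0
```

```bash
python3 - <<'E'
from h import *
log();A,o=cur();t,x,ph=tippose(A);print(t+1.8*x,x,ph,o['contact_force'])
plan(A,standpose((491.95,-275.3,45),-79.5),1)
E
```

```text
12.4833 [ 0.262  0.286 -0.23   2.168  1.177  0.916 -0.643] [ 491.1 -273.9  168.6] [ 1.576  1.891 -0.651]
[ 491.40146238 -275.35564685   43.55548554] [ 3.85502973e-04 -9.13570319e-04 -9.99999508e-01] -79.61403143144662 [-0.62376115  0.51677704 -0.14634731]
n 1 (min 0.0) row [0.0001, 0.0006, 0.0004, -0.0011, 0.001, -0.0014] total d [0.0001 0.0006 0.0004] [-0.001  0.001 -0.001]
```

Request:
{"api": "apply_moves", "payload": {"targets": [0.001, 0.0001, 0.001, 0, 0, 0, 0.001, 0, 0.001, 0, 0, 0, 0.001, 0, 0.001, 0, 0, 0, 0, 0, 0, 0, 0, 0, 0, 0, 0, 0, 0, 0]}}

```text
time_s: 12.9
tcp_pos: [490.9, -273.8, 163.9]
ee_rot: [1.576, 1.891, -0.652]
contact_force: [-0.2, 1.3, -0.7]
width: 0.294
gripper_force: 69.0
```

Request:
{"api": "apply_moves", "payload": {"targets": [0.001, 0, 0.001, 0, 0, 0, 0.001, 0, 0.001, 0, 0, 0, 0, 0, 0, 0, 0, 0, 0, 0, 0, 0, 0, 0, 0, 0, 0, 0, 0, 0]}}

```text
time_s: 13.32
tcp_pos: [491.4, -274.0, 162.3]
ee_rot: [1.575, 1.889, -0.652]
contact_force: [-1.1, 0.9, 4.4]
width: 0.3
gripper_force: 69.8
```

```bash
python3 - <<'E'
from h import *
log();A,o=cur();t,x,ph=tippose(A);print(t+1.8*x,x,ph,o['contact_force'],o['torque'])
E
```

```text
13.3167 [ 0.259  0.299 -0.228  2.17   1.192  0.913 -0.662] [ 491.4 -274.   162.3] [ 1.575  1.889 -0.652]
[ 491.76333544 -275.72415961   37.21103472] [ 7.04481191e-04 -2.39697429e-03 -9.99996879e-01] -79.6202138269669 [-1.10511473  0.92682457  4.44921898] [ 0.38168727  0.41743724 -0.15401625]
```

```bash
python3 - <<'E'
from h import *
for dl in(.1,.08):
    m=np.eye(4);m[:3,:3]=R.from_rotvec([dl,0,0]).as_matrix();m[0,3]=dl*1.33e-3
    X=Dt@m@np.linalg.inv(Dt);print(dl,X[:3,3].round(6),R.from_matrix(X[:3,:3]).as_rotvec().round(4))
E
```

```text
0.1 [8.9e-05 1.4e-04 9.9e-05] [0.0705 0.     0.0709]
0.08 [7.20e-05 1.12e-04 7.90e-05] [0.0564 0.     0.0567]
```

Request:
{"api": "apply_moves", "payload": {"targets": [0.0003, 0, 0.0003, 0, 0, 0, 0.0003, 0, 0.0003, 0, 0, 0, 0, 0, 0, 0, 0, 0, 0, 0, 0, 0, 0, 0, 0, 0, 0, 0, 0, 0]}}

```text
time_s: 13.73
tcp_pos: [491.5, -274.2, 162.0]
ee_rot: [1.575, 1.888, -0.653]
contact_force: [-3.1, 2.7, 9.8]
width: 0.294
gripper_force: 70.2
```

Seated with 9.8 N. Now turning.

Request:
{"api": "apply_moves", "payload": {"targets": [0.0001, 0.00014, 0.0001, 0.0705, 0, 0.0709, 0.0001, 0.00014, 0.0001, 0.0705, 0, 0.0709, 0.0001, 0.00014, 0.0001, 0.0705, 0, 0.0709, 0.0001, 0.00014, 0.0001, 0.0705, 0, 0.0709, 0.0001, 0.00014, 0.0001, 0.0705, 0, 0.0709]}}

```text
time_s: 14.15
tcp_pos: [491.6, -274.1, 161.9]
ee_rot: [2.069, 1.488, -0.86]
contact_force: [-2.4, 0.8, 9.5]
width: 0.294
gripper_force: 70.1
```

```bash
cat >> h.py <<'E'
def st():
    log();A,o=cur();t,x,ph=tippose(A);print('tip',(t+1.8*x).round(2),'ax',x.round(4),'head %.1f'%ph,'F',o['contact_force'].round(1),'M',o['torque'].round(2))
E
python3 -c "
from h import *
st()"
```

```text
14.15 [ 0.224  0.461 -0.201  1.924  0.901  1.237 -0.816] [ 491.6 -274.1  161.9] [ 2.069  1.488 -0.86 ]
tip [ 490.89 -276.05   36.89] ax [-0.0017 -0.0048 -1.    ] head -108.6 F [-2.4  0.8  9.5] M [-0.11  0.86 -0.36]
```

Request:
{"api": "apply_moves", "payload": {"targets": [0.0001, 0.00014, 0.0001, 0.0705, 0, 0.0709, 0.0001, 0.00014, 0.0001, 0.0705, 0, 0.0709, 0.0001, 0.00014, 0.0001, 0.0705, 0, 0.0709, 0.0001, 0.00014, 0.0001, 0.0705, 0, 0.0709, 0.0001, 0.00014, 0.0001, 0.0705, 0, 0.0709]}}

```text
time_s: 14.57
tcp_pos: [492.2, -274.2, 161.4]
ee_rot: [2.484, 0.973, -1.031]
contact_force: [-2.4, 1.4, 8.7]
width: 0.298
gripper_force: 70.0
```

```bash
python3 -c "
from h import *
st()"
```

```text
14.5667 [ 0.242  0.605 -0.142  1.679  0.643  1.487 -0.99 ] [ 492.2 -274.2  161.4] [ 2.484  0.973 -1.031]
tip [ 490.76 -275.6    36.31] ax [-0.003  -0.0037 -1.    ] head -137.2 F [-2.4  1.4  8.7] M [ 0.1   0.81 -0.27]
```

Request:
{"api": "apply_moves", "payload": {"targets": [0.0001, 0.00014, 0.0001, 0.0705, 0, 0.0709, 0.0001, 0.00014, 0.0001, 0.0705, 0, 0.0709, 0.0001, 0.00014, 0.0001, 0.0705, 0, 0.0709, 0.0001, 0.00014, 0.0001, 0.0705, 0, 0.0709, 0.0001, 0.00014, 0.0001, 0.0705, 0, 0.0709]}}

```text
time_s: 14.98
tcp_pos: [492.6, -274.6, 160.7]
ee_rot: [2.795, 0.346, -1.159]
contact_force: [-1.0, 1.0, 8.7]
width: 0.294
gripper_force: 70.0
```

```bash
python3 -c "
from h import *
st()"
```

```text
14.9833 [ 0.303  0.718 -0.075  1.479  0.382  1.673 -1.203] [ 492.6 -274.6  160.7] [ 2.795  0.346 -1.159]
tip [ 490.85 -275.18   35.65] ax [-0.0033 -0.002  -1.    ] head -165.8 F [-1.   1.   8.7] M [ 0.28  0.78 -0.19]
```

Request:
{"api": "apply_moves", "payload": {"targets": [0.0001, 0.00014, 0.0001, 0.0705, 0, 0.0709, 0.0001, 0.00014, 0.0001, 0.0705, 0, 0.0709, 0.0001, 0.00014, 0.0001, 0.0705, 0, 0.0709, 0.0001, 0.00014, 0.0001, 0.0705, 0, 0.0709, 0.0001, 0.00014, 0.0001, 0.0705, 0, 0.0709]}}

```text
time_s: 15.4
tcp_pos: [492.9, -275.2, 160.0]
ee_rot: [-2.795, 0.355, 1.158]
contact_force: [-0.4, 0.4, 7.4]
width: 0.293
gripper_force: 69.9
```

```bash
python3 -c "
from h import *
st()"
```

```text
15.4 [ 0.393  0.782 -0.012  1.363  0.102  1.776 -1.463] [ 492.9 -275.2  160. ] [-2.795  0.355  1.158]
tip [ 491.18 -274.91   34.98] ax [-2.7e-03 -3.0e-04 -1.0e+00] head 165.6 F [-0.4  0.4  7.4] M [ 0.39  0.62 -0.01]
```

Request:
{"api": "apply_moves", "payload": {"targets": [0.00012, 0.00014, 0.00012, 0.0705, 0, 0.0709, 0.00012, 0.00014, 0.00012, 0.0705, 0, 0.0709, 0.00012, 0.00014, 0.00012, 0.0705, 0, 0.0709, 0, 0, 0, 0, 0, 0, 0, 0, 0, 0, 0, 0]}}

```text
time_s: 15.82
tcp_pos: [492.5, -276.3, 159.6]
ee_rot: [-2.623, 0.74, 1.084]
contact_force: [0.1, 0.9, 9.0]
width: 0.295
gripper_force: 70.1
```

```bash
python3 -c "
from h import *
st()"
```

```text
15.8167 [ 0.454  0.791  0.023  1.349 -0.07   1.784 -1.63 ] [ 492.5 -276.3  159.6] [-2.623  0.74   1.084]
tip [ 491.22 -275.44   34.55] ax [-6.e-04  1.e-03 -1.e+00] head 148.4 F [0.1 0.9 9. ] M [0.38 0.45 0.02]
```

Request:
{"api": "apply_moves", "payload": {"targets": [0.00012, 0.00014, 0.00012, 0.0705, 0, 0.0709, 0.00012, 0.00014, 0.00012, 0.0705, 0, 0.0709, 0, 0, 0, 0, 0, 0, 0, 0, 0, 0, 0, 0, 0, 0, 0, 0, 0, 0]}}

```text
time_s: 16.23
tcp_pos: [492.3, -276.6, 159.4]
ee_rot: [-2.486, 0.977, 1.027]
contact_force: [-0.2, -1.1, 9.0]
width: 0.297
gripper_force: 70.8
```

```bash
python3 -c "
from h import *
st()"
```

```text
16.2333 [ 0.494  0.784  0.046  1.364 -0.182  1.766 -1.743] [ 492.3 -276.6  159.4] [-2.486  0.977  1.027]
tip [ 491.19 -275.66   34.34] ax [-9.e-04 -1.e-04 -1.e+00] head 137.2 F [-0.2 -1.1  9. ] M [0.29 0.53 0.11]
```

Request:
{"api": "apply_moves", "payload": {"targets": [0.00012, 0.00014, 0.00012, 0.0705, 0, 0.0709, 0.00012, 0.00014, 0.00012, 0.0705, 0, 0.0709, 0, 0, 0, 0, 0, 0, 0, 0, 0, 0, 0, 0, 0, 0, 0, 0, 0, 0]}}

```text
time_s: 16.65
tcp_pos: [492.1, -276.8, 159.1]
ee_rot: [-2.331, 1.197, 0.963]
contact_force: [-0.6, -0.9, 9.5]
width: 0.296
gripper_force: 71.1
```

```bash
python3 -c "
from h import *
st()"
```

```text
16.65 [ 0.532  0.766  0.068  1.398 -0.294  1.729 -1.852] [ 492.1 -276.8  159.1] [-2.331  1.197  0.963]
tip [ 491.15 -275.61   34.07] ax [-7.e-04  3.e-04 -1.e+00] head 125.7 F [-0.6 -0.9  9.5] M [0.25 0.55 0.2 ]
```

Request:
{"api": "apply_moves", "payload": {"targets": [0.00012, 0.00014, 0.00012, 0.0705, 0, 0.0709, 0, 0, 0, 0, 0, 0, 0, 0, 0, 0, 0, 0, 0, 0, 0, 0, 0, 0, 0, 0, 0, 0, 0, 0]}}

```text
time_s: 17.07
tcp_pos: [492.0, -276.8, 159.0]
ee_rot: [-2.248, 1.299, 0.929]
contact_force: [-1.2, -0.5, 9.5]
width: 0.295
gripper_force: 71.2
```

```bash
python3 -c "
from h import *
st()"
```

```text
17.0667 [ 0.55   0.754  0.078  1.421 -0.348  1.705 -1.904] [ 492.  -276.8  159. ] [-2.248  1.299  0.929]
tip [ 491.19 -275.6    33.93] ax [-7.e-04  2.e-04 -1.e+00] head 120.0 F [-1.2 -0.5  9.5] M [0.41 0.57 0.23]
```

Request:
{"api": "apply_moves", "payload": {"targets": [0.0001, 0.00014, 0.0001, 0.0705, 0, 0.0709, 0, 0, 0, 0, 0, 0, 0, 0, 0, 0, 0, 0, 0, 0, 0, 0, 0, 0, 0, 0, 0, 0, 0, 0]}}

```text
time_s: 17.48
tcp_pos: [491.8, -276.9, 158.8]
ee_rot: [-2.161, 1.398, 0.893]
contact_force: [-1.2, -2.0, 9.7]
width: 0.291
gripper_force: 71.2
```

```bash
python3 -c "
from h import *
st()"
```

```text
17.4833 [ 0.567  0.74   0.089  1.448 -0.402  1.676 -1.954] [ 491.8 -276.9  158.8] [-2.161  1.398  0.893]
tip [ 491.17 -275.6    33.77] ax [-6.e-04  4.e-04 -1.e+00] head 114.3 F [-1.2 -2.   9.7] M [0.4  0.58 0.24]
```

Request:
{"api": "apply_moves", "payload": {"targets": [0.0001, 0.00014, 0.0001, 0.0705, 0, 0.0709, 0, 0, 0, 0, 0, 0, 0, 0, 0, 0, 0, 0, 0, 0, 0, 0, 0, 0, 0, 0, 0, 0, 0, 0]}}

```text
time_s: 17.9
tcp_pos: [491.7, -276.9, 158.7]
ee_rot: [-2.071, 1.491, 0.856]
contact_force: [-0.8, 0.1, 9.7]
width: 0.291
gripper_force: 71.2
```

```bash
python3 -c "
from h import *
st()"
```

```text
17.9 [ 0.584  0.723  0.1    1.48  -0.455  1.644 -2.002] [ 491.7 -276.9  158.7] [-2.071  1.491  0.856]
tip [ 491.18 -275.52   33.62] ax [-4.e-04  6.e-04 -1.e+00] head 108.5 F [-0.8  0.1  9.7] M [0.47 0.52 0.24]
```

Request:
{"api": "apply_moves", "payload": {"targets": [0.0001, 0.00014, 0.0001, 0.0705, 0, 0.0709, 0, 0, 0, 0, 0, 0, 0, 0, 0, 0, 0, 0, 0, 0, 0, 0, 0, 0, 0, 0, 0, 0, 0, 0]}}

```text
time_s: 18.32
tcp_pos: [491.5, -277.0, 158.6]
ee_rot: [-1.978, 1.58, 0.817]
contact_force: [-1.0, -0.3, 9.6]
width: 0.295
gripper_force: 71.2
```

```bash
python3 -c "
from h import *
st()"
```

```text
18.3167 [ 0.599  0.705  0.11   1.515 -0.506  1.608 -2.048] [ 491.5 -277.   158.6] [-1.978  1.58   0.817]
tip [ 491.2  -275.52   33.5 ] ax [-2.e-04  8.e-04 -1.e+00] head 102.8 F [-1.  -0.3  9.6] M [0.51 0.56 0.28]
```

Request:
{"api": "apply_moves", "payload": {"targets": [0.0001, 0.00014, 0.0001, 0.0705, 0, 0.0709, 0, 0, 0, 0, 0, 0, 0, 0, 0, 0, 0, 0, 0, 0, 0, 0, 0, 0, 0, 0, 0, 0, 0, 0]}}

```text
time_s: 18.73
tcp_pos: [491.4, -277.0, 158.4]
ee_rot: [-1.883, 1.664, 0.778]
contact_force: [-1.9, -1.6, 9.3]
width: 0.293
gripper_force: 71.2
```

```bash
python3 -c "
from h import *
st()"
```

```text
18.7333 [ 0.613  0.684  0.12   1.553 -0.558  1.569 -2.092] [ 491.4 -277.   158.4] [-1.883  1.664  0.778]
tip [ 491.2  -275.45   33.35] ax [-0.     0.001 -1.   ] head 97.1 F [-1.9 -1.6  9.3] M [0.48 0.62 0.34]
```

Request:
{"api": "apply_moves", "payload": {"targets": [0.0001, 0.00014, 0.0001, 0.0705, 0, 0.0709, 0, 0, 0, 0, 0, 0, 0, 0, 0, 0, 0, 0, 0, 0, 0, 0, 0, 0, 0, 0, 0, 0, 0, 0]}}

```text
time_s: 19.15
tcp_pos: [491.3, -277.0, 158.3]
ee_rot: [-1.784, 1.743, 0.737]
contact_force: [-2.4, 0.2, 9.6]
width: 0.294
gripper_force: 71.2
```

```bash
python3 -c "
from h import *
st()"
```

```text
19.15 [ 0.625  0.662  0.13   1.593 -0.608  1.527 -2.134] [ 491.3 -277.   158.3] [-1.784  1.743  0.737]
tip [ 491.27 -275.41   33.22] ax [ 2.0e-04  1.2e-03 -1.0e+00] head 91.3 F [-2.4  0.2  9.6] M [0.53 0.61 0.35]
```

Request:
{"api": "apply_moves", "payload": {"targets": [0.0001, 0.00014, 0.0001, 0.0705, 0, 0.0709, 0, 0, 0, 0, 0, 0, 0, 0, 0, 0, 0, 0, 0, 0, 0, 0, 0, 0, 0, 0, 0, 0, 0, 0]}}

```text
time_s: 19.57
tcp_pos: [491.1, -276.9, 158.1]
ee_rot: [-1.684, 1.817, 0.696]
contact_force: [-2.5, 0.2, 10.2]
width: 0.296
gripper_force: 71.3
```

```bash
python3 -c "
from h import *
st()"
```

```text
19.5667 [ 0.636  0.638  0.14   1.637 -0.659  1.482 -2.174] [ 491.1 -276.9  158.1] [-1.684  1.817  0.696]
tip [ 491.27 -275.35   33.08] ax [ 4.0e-04  1.3e-03 -1.0e+00] head 85.6 F [-2.5  0.2 10.2] M [0.54 0.59 0.43]
```

Request:
{"api": "apply_moves", "payload": {"targets": [0.0001, 0.00014, 0.0001, 0.0705, 0, 0.0709, 0, 0, 0, 0, 0, 0, 0, 0, 0, 0, 0, 0, 0, 0, 0, 0, 0, 0, 0, 0, 0, 0, 0, 0]}}

```text
time_s: 19.98
tcp_pos: [491.1, -276.9, 158.1]
ee_rot: [-1.581, 1.887, 0.653]
contact_force: [-2.3, -0.6, 10.9]
width: 0.296
gripper_force: 71.3
```

```bash
python3 -c "
from h import *
st()
shot('wrist','wr6');A,o=cur();t,x,ph=tippose(A);print(proj('wr6',t+1.8*x));crop('wr6',270,60,80,60,8,'c6')"
```

```text
19.9833 [ 0.646  0.613  0.149  1.682 -0.709  1.435 -2.213] [ 491.1 -276.9  158.1] [-1.581  1.887  0.653]
tip [ 491.51 -275.33   33.07] ax [ 0.001   0.0013 -1.    ] head 79.9 F [-2.3 -0.6 10.9] M [0.6  0.53 0.51]
[311.03863991  96.71208017]
```

View pics/c6.png

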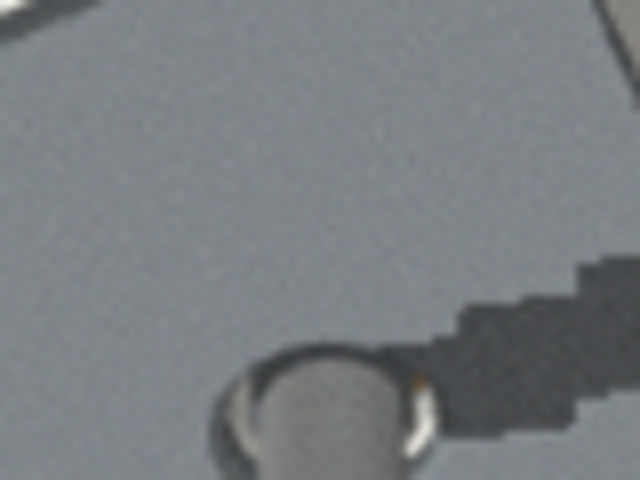

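The blade is down in the bore and covers the screw head. The tip stopped sinking on this step (33.07) and the force rose, so it looks like the stop. One more small step to confirm.

Request:
{"api": "apply_moves", "payload": {"targets": [0.0001, 0.00014, 0.0001, 0.0705, 0, 0.0709, 0, 0, 0, 0, 0, 0, 0, 0, 0, 0, 0, 0, 0, 0, 0, 0, 0, 0, 0, 0, 0, 0, 0, 0]}}

```text
time_s: 20.45
tcp_pos: [491.2, -276.8, 158.1]
ee_rot: [-1.476, 1.951, 0.609]
contact_force: [-2.9, -0.1, 11.8]
width: 0.295
gripper_force: 71.4
```

```bash
python3 -c "
from h import *
st()"
```

```text
20.45 [ 0.653  0.586  0.157  1.729 -0.759  1.385 -2.249] [ 491.2 -276.8  158.1] [-1.476  1.951  0.609]
tip [ 491.75 -275.26   33.09] ax [ 0.0017  0.0015 -1.    ] head 74.1 F [-2.9 -0.1 11.8] M [0.74 0.55 0.51]
```

The tip height holds at 33.08, about 3.9 mm of total sinking (≈2.95 rad), and the force is rising, so the screw is home. Lifting out; next is the holder.

Request:
{"api": "apply_moves", "payload": {"targets": [-0.002, 0, -0.002, 0, 0, 0, -0.005, 0, -0.005, 0, 0, 0, -0.01, 0, -0.01, 0, 0, 0, -0.015, 0, -0.015, 0, 0, 0, -0.015, 0, -0.015, 0, 0, 0]}}

```text
time_s: 20.87
tcp_pos: [490.5, -276.0, 222.6]
ee_rot: [-1.475, 1.955, 0.612]
contact_force: [-0.1, -0.3, -1.1]
width: 0.292
gripper_force: 71.8
```

Request:
{"api": "apply_moves", "payload": {"targets": [-0.01, 0, -0.01, 0, 0, 0, 0, 0, 0, 0, 0, 0, 0, 0, 0, 0, 0, 0, 0, 0, 0, 0, 0, 0, 0, 0, 0, 0, 0, 0]}}

```text
time_s: 21.28
tcp_pos: [490.4, -275.7, 234.4]
ee_rot: [-1.475, 1.955, 0.612]
contact_force: [0.1, -0.8, -0.4]
width: 0.294
gripper_force: 71.8
```

```bash
cat >> h.py <<'E'
def hole(f,z=60,roi=None):
    i=cv2.imread(f'pics/{f}.png').astype(int);b,g,r=i[...,0],i[...,1],i[...,2]
    G=((g>1.6*r)&(g>1.6*b)&(g>70)).astype(np.uint8)
    return i,G
E
python3 - <<'E'
from h import *
st()
# screw head seen now?
shot('wrist','wr7');crop('wr7',230,0,200,130,4,'c7')
f='top0';i,G=hole(f);sub=i[185:225,328:366];dk=(sub.sum(2)<150);n,l,s,c=cv2.connectedComponentsWithStats(dk.astype(np.uint8));print([(c[k]+[328,185],s[k,4]) for k in range(1,n)])
f='sc0';i,G=hole(f);sub=i[262:290,258:292];dk=(sub.sum(2)<150);n,l,s,c=cv2.connectedComponentsWithStats(dk.astype(np.uint8));print([(c[k]+[258,262],s[k,4]) for k in range(1,n)])
from sim import run,stand,fk,p,s as sg
A,o=cur();q=o['q'];M=fk(q,p,sg);off=M[:3,3]-o['tcp_pos'];print('off',off)
for a in(74,100,120):
    print(a);run(q,[stand((617,18,260),a),stand((617,18,132),a),stand((617,18,260),a)])
E
```

```text
21.2833 [ 0.642  0.486  0.17   1.698 -0.733  1.481 -2.342] [ 490.4 -275.7  234.4] [-1.475  1.955  0.612]
tip [ 490.45 -274.23  109.3 ] ax [-2.5e-03  6.0e-04 -1.0e+00] head 74.3 F [ 0.1 -0.8 -0.4] M [-0.87  0.25  0.01]
[(array([346., 204.]), np.int32(1)), (array([346.1 , 222.26]), np.int32(50))]
[]
off [23.54506367 36.42086788 -5.32123795]
74
0 [ 0.29  0.37  0.02  1.8  -0.86  1.22 -2.69] err 0.000 margin 0.16
1 [ 0.3   0.54 -0.    1.88 -0.95  1.05 -2.48] err 0.000 margin 0.17
2 [ 0.29  0.37  0.02  1.8  -0.86  1.22 -2.69] err 0.000 margin 0.16
100
0 [ 0.29  0.54 -0.03  1.54 -0.66  1.52 -2.5 ] err 0.000 margin 0.35
1 [ 0.29  0.68 -0.03  1.62 -0.68  1.34 -2.37] err 0.000 margin 0.36
2 [ 0.29  0.54 -0.03  1.54 -0.66  1.52 -2.5 ] err 0.000 margin 0.35
120
0 [ 0.26  0.66 -0.07  1.34 -0.5   1.73 -2.35] err 0.000 margin 0.24
1 [ 0.25  0.78 -0.07  1.42 -0.49  1.54 -2.25] err 0.000 margin 0.25
2 [ 0.26  0.66 -0.07  1.34 -0.5   1.73 -2.35] err 0.000 margin 0.24
```

View pics/c7.png

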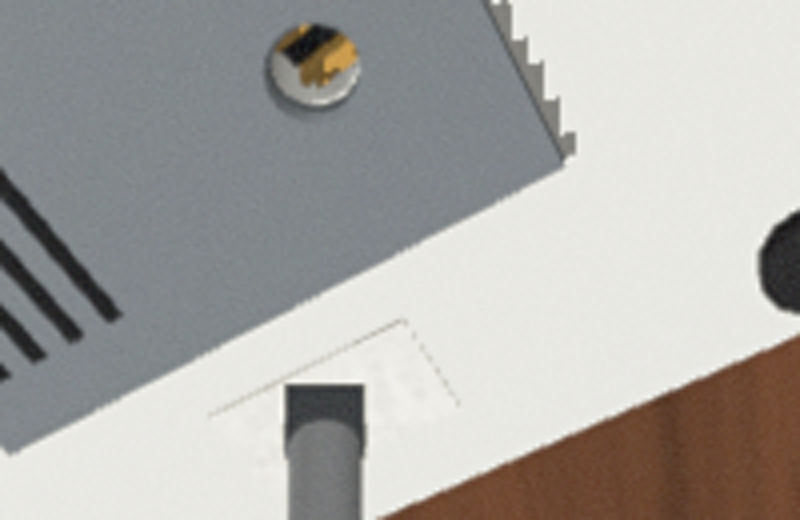

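Crop: the screw sits deep in the bore, its slot running from about (304,17) to (317.5,9.5) in the full image, and the blade is clear. I'll check the slot angle against the expected home angle.

```bash
python3 - <<'E'
from h import *
a=ray('wr7',304.25,17,38);b=ray('wr7',317.5,9.5,38);print(a,b,np.degrees(np.arctan2(*(b-a)[[1,0]])))
# finer: dark slot pixels and bore/brass segmentation near head
i=cv2.imread('pics/wr7.png').astype(int)
d=shot('wrist','wr8');i=(i+d['img'][:,:,::-1].astype(int))//2
sub=i[0:32,290:328];dk=sub.sum(2)<130
ys,xs=np.nonzero(dk);P=np.array([ray('wr7',290+x,y,36)[:2] for x,y in zip(xs,ys)]);m=P.mean(0);u,s,v=np.linalg.svd(P-m);print(len(P),m,s,np.degrees(np.arctan2(v[0,1],v[0,0])))
for y in range(4,28):print(''.join('#' if t<130 else ('b' if (r-bl)>60 else '.') for t,r,bl in zip(sub[y].sum(1),sub[y,:,2],sub[y,:,0])))
# hole estimates
f='top0';j=cv2.imread('pics/top0.png').astype(int)[192:216,334:362]
for r in j[4:20,4:22].sum(2):print(*r)
E
```

```text
[ 495.04091114 -272.08143405   38.        ] [ 486.35305136 -274.21235051   38.        ] -166.2188258935767
50 [ 493.00584581 -274.28488408] [13.08954927  5.41718168] 15.229256608818982
......................................
......................................
......................................
...............bb.###.................
..............b.#######...............
............bb.########.bb............
..............#######..bbbbb..........
............########.bbbbbbbb.........
...........########.bbbbbbbbb.........
............######.bbbbbbbbbb.........
.............###..bbbbbbbbbbb.........
.................bbbbbbbbbbb..........
................bbbbbbbbbbb...........
................bbbbbbbbbb............
................bbbbbbb...............
................bb.bbb................
....................bb................
......................................
......................................
......................................
......................................
......................................
......................................
..................
[... 472 characters left out ...]
 328 259 202 201 225 290 359 402 424 429 427 430 429
441 436 433 420 378 296 221 167 158 176 244 330 393 417 429 431 436 428
435 434 436 424 370 293 208 165 146 165 230 314 383 417 431 429 430 433
434 436 440 427 391 322 241 187 173 200 262 336 399 420 429 431 433 431
436 436 436 432 417 372 312 274 252 282 336 381 417 427 431 429 435 432
439 437 434 431 425 414 382 365 353 355 387 419 426 429 428 429 434 429
432 434 434 434 427 421 424 419 406 391 400 422 429 437 428 430 432 430
435 435 434 436 433 434 428 426 422 423 423 426 432 432 434 432 427 434
434 430 431 435 430 431 434 430 430 431 428 435 429 428 436 428 430 426
428 438 431 432 430 428 431 431 432 426 430 433 429 427 432 428 428 430
```

Slot azimuth is now about 15°, against 18.6° expected for a full 3.0 rad from 10.5°. That is home within measuring error. Moving to the holder.

```bash
python3 - <<'E'
from h import *
A,o=cur();B=standpose((617,18,105),100);plan(A,B,10)
for k in(.33,.66):print(tippose(np.real(A@expm(k*logm(np.linalg.inv(A)@B))))[0])
print(ray('top0',345.9,203.5,58))
E
```

```text
n 10 (min 8.0) row [-0.0209, -0.0112, 0.0217, -0.0316, 0.0001, -0.0321] total d [-0.2196 -0.042   0.227 ] [-0.316  0.001 -0.321]
[ 546.78358078 -184.5023051   109.08394417]
[589.02477295 -87.42407492 107.06021147]
[619.18902236  17.43588503  58.        ]
```

Request:
{"api": "apply_moves", "payload": {"targets": [-0.0209, -0.0112, 0.0217, -0.0316, 0, -0.032, -0.0209, -0.0112, 0.0217, -0.0316, 0, -0.032, -0.0209, -0.0112, 0.0217, -0.0316, 0, -0.032, -0.0209, -0.0112, 0.0217, -0.0316, 0, -0.032, -0.0209, -0.0112, 0.0217, -0.0316, 0, -0.032]}}

```text
time_s: 21.8
tcp_pos: [574.4, -137.7, 231.4]
ee_rot: [-1.711, 1.8, 0.706]
contact_force: [0.1, 0.2, -1.0]
width: 0.298
gripper_force: 71.8
```

Request:
{"api": "apply_moves", "payload": {"targets": [-0.0209, -0.0112, 0.0217, -0.0316, 0, -0.032, -0.0209, -0.0112, 0.0217, -0.0316, 0, -0.032, -0.0209, -0.0112, 0.0217, -0.0316, 0, -0.032, -0.0209, -0.0112, 0.0217, -0.0316, 0, -0.032, -0.0209, -0.0112, 0.0217, -0.0316, 0, -0.032]}}

```text
time_s: 22.22
tcp_pos: [624.2, 14.7, 227.9]
ee_rot: [-1.934, 1.623, 0.797]
contact_force: [0.7, -0.0, -1.6]
width: 0.294
gripper_force: 71.8
```

Request:
{"api": "apply_moves", "payload": {"targets": [0, 0, 0, 0, 0, 0, 0, 0, 0, 0, 0, 0, 0, 0, 0, 0, 0, 0, 0, 0, 0, 0, 0, 0, 0, 0, 0, 0, 0, 0]}}

```text
time_s: 22.63
tcp_pos: [623.9, 10.8, 228.4]
ee_rot: [-1.929, 1.628, 0.793]
contact_force: [0.2, -0.7, -0.7]
width: 0.299
gripper_force: 71.8
```

```bash
cat >> h.py <<'E'
def look(f):
    st();A,o=cur();t,x,ph=tippose(A);shot('wrist',f);i,G=hole(f)
    print('tip pred',proj(f,t+1.0*x).round(1),'hole pred',proj(f,(618,17.5,60)).round(1))
    n,l,s,c=cv2.connectedComponentsWithStats(G)
    k=1+np.argmax(s[1:,4]);print('green',s[k],c[k].round(1))
    G=(l==k).astype(np.uint8);cn=cv2.findContours(G,cv2.RETR_CCOMP,cv2.CHAIN_APPROX_NONE)
    for ct,h in zip(cn[0],cn[1][0]):
        if h[3]>=0 and len(ct)>8:
            r=cv2.boundingRect(ct);u,v=r[0]+r[2]/2-.5,r[1]+r[3]/2-.5;print('hole',r,u,v,ray(f,u,v,60).round(1))
    return A,G,i
E
python3 - <<'E'
from h import *
look('wr9')
E
```

```text
22.6333 [ 0.262  0.561 -0.041  1.579 -0.697  1.408 -2.485] [623.9  10.8 228.4] [-1.929  1.628  0.793]
tip [623.67  11.87 103.34] ax [ 4.0e-04 -2.5e-03 -1.0e+00] head 99.7 F [ 0.2 -0.7 -0.7] M [-0.85 -0.14  0.01]
tip pred [311.4  98.1] hole pred [319.7  52.9]
green [  256     0   145   109 12766] [322.   48.1]
```

```bash
python3 - <<'E'
from h import *
i=cv2.imread('pics/wr9.png').astype(int)
for v in range(28,112,3):print(v,' '.join('%3d'%(i[v,u].sum()) + ('g' if i[v,u,1]>1.6*i[v,u,2] and i[v,u,1]>1.6*i[v,u,0] else ' ') for u in range(280,362,4)))
E
```

```text
28 358g 356g 355g 353g 368g 351g 358g 359g 349g 351g 351g 357g 360g 361g 346g 352g 342g 357g 354g 352g 349g
31 360g 355g 359g 358g 364g 347g 352g 367g 357g 353g 352g 354g 362g 351g 356g 352g 354g 354g 356g 356g 355g
34 360g 358g 355g 358g 364g 351g 358g 353g 351g 354g 354g 356g 346g 344g 361g 344g 362g 359g 345g 352g 333g
37 361g 354g 354g 361g 356g 361g 354g 361g 359g 360g 359g 355g 369g 357g 353g 357g 359g 354g 358g 351g 221g
40 354g 348g 350g 363g 353g 358g 347g 362g 350g 255g 274g 292g 342g 361g 349g 353g 356g 368g 351g 352g 353g
43 361g 358g 365g 363g 360g 366g 355g 345g 229g 243g 241g 226g 320g 342g 349g 356g 343g 352g 349g 355g 350g
46 371g 358g 359g 358g 360g 361g 355g 212g 230g 244g 234g 225g 290g 342g 348g 361g 352g 356g 357g 352g 351g
49 355g 356g 351g 354g 354g 362g 345g 224g 209g 237g 248g 244g 284g 365g 343g 354g 361g 363g 362g 358g 360g
52 358g 355g 363g 350g 359g 364g 325g 233g 229g 239g 242g 274g 284g 386g 361g 348g 357g 353g 354g 352g 355g
55 365g 343g 349g 368g 357g 362g 306g 223g 228g 250g 232g 270g 306g 377g 356g 344g 355g 354g 347g 351g 356g
58 362g 357g 360g 35
[... 1226 characters left out ...]
365g 356g 348g 349g 347g 349g 359g 360g 361g 351g
94 359g 360g 357g 359g 356g 334g 371g 349g 361g 361g 349g 351g 353g 348g 354g 363g 351g 350g 348g 356g 349g
97 361g 362g 355g 354g 358g 366g 250  260  247  265  268  355g 355g 355g 356g 350g 356g 354g 349g 352g 348g
100 302  323  301  316  341g 358g 265  270  262  263  262  356g 349g 348g 362g 345g 356g 355g 348g 355g 353g
103 317  316  293  297  307  315  262  265  258  262  263  355g 358g 357g 349g 353g 357g 351g 361g 360g 352g
106 316  318  279  289  319  317  315  520  483  387  256  314  309  313  333  353  349g 358g 356g 354g 355g
109 312  315  281  299  314  309  597  524  486  448  262  319  327  321  310  325  320  328  330  357  351
```

```bash
cat >> h.py <<'E'
def edges(f):
    i=cv2.imread(f'pics/{f}.png').astype(float);g=i.sum(2);N=lambda r:(r[...,1]>1.6*r[...,2])&(r[...,1]>1.6*r[...,0])
    print('blade cols',[np.nonzero(~N(i[v,285:340]))[0][[0,-1]]+285 for v in(98,99,100)],'rows',[np.nonzero(~N(i[60:110,u]))[0][0]+60 for u in(308,312,316)])
    bg=np.median(g[5:90,280:360]);s=cv2.GaussianBlur(g,(0,0),1);m=np.abs(s-bg)>14;m[92:]=0;m[:,:285]=0;m[:,350:]=0
    n,l,st_,c=cv2.connectedComponentsWithStats(m.astype(np.uint8));k=1+np.argmax(st_[1:,4]);(u,v),(a,b),an=cv2.fitEllipse(cv2.convexHull(np.argwhere(l==k)[:,::-1].astype(np.float32)));print('mouth',st_[k],(u,v),(a,b),ray(f,u,v,60).round(2));return u,v
E
python3 - <<'E'
from h import *
edges('wr9');A,o=cur();t,x,ph=tippose(A);h=np.array([np.cos(np.radians(ph)),np.sin(np.radians(ph)),0])
print('pred blade edge',proj('wr9',t+1.0*x-1.3*h),'tool y',A[:3,1].round(3),'t',t.round(1))
E
```

```text
blade cols [array([301, 320]), array([285, 320]), array([285, 320])] rows [np.int64(96), np.int64(96), np.int64(96)]
mouth [303  38  33  29 693] (319.02593994140625, 52.820247650146484) (29.846691131591797, 32.00054931640625) [618.37  17.49  60.  ]
pred blade edge [311.13697068  96.56228609] tool y [-0.986 -0.168 -0.   ] t [623.8  12.1 105.4]
```

```bash
python3 - <<'E'
from h import *
A,o=cur();plan(A,standpose((618.3,17.4,73),100),2)
E
```

```text
n 2 (min 0.8) row [0.0093, 0.0022, 0.0136, -0.0018, -0.0012, -0.0016] total d [0.0186 0.0045 0.0271] [-0.004 -0.002 -0.003]
```

Request:
{"api": "apply_moves", "payload": {"targets": [0.0093, 0.0022, 0.0136, -0.0018, -0.0012, -0.0016, 0.0093, 0.0022, 0.0136, -0.0018, -0.0012, -0.0016, 0, 0, 0, 0, 0, 0, 0, 0, 0, 0, 0, 0, 0, 0, 0, 0, 0, 0]}}

```text
time_s: 23.1
tcp_pos: [618.4, 18.8, 195.9]
ee_rot: [-1.934, 1.618, 0.801]
contact_force: [-0.2, -1.4, -0.2]
width: 0.292
gripper_force: 71.8
```

Request:
{"api": "apply_moves", "payload": {"targets": [0, 0, 0, 0, 0, 0, 0, 0, 0, 0, 0, 0, 0, 0, 0, 0, 0, 0, 0, 0, 0, 0, 0, 0, 0, 0, 0, 0, 0, 0]}}

```text
time_s: 23.52
tcp_pos: [619.0, 18.4, 197.0]
ee_rot: [-1.935, 1.618, 0.798]
contact_force: [-0.5, -0.4, -1.1]
width: 0.297
gripper_force: 71.8
```

```bash
python3 - <<'E'
from h import *
st();shot('wrist','wr10')
try: edges('wr10')
except Exception as e: print(e)
A,o=cur();t,x,ph=tippose(A);print((t+x).round(2));plan(A,standpose((618.3,17.4,t[2]-10),100),1)
E
```

```text
23.5167 [ 0.259  0.59  -0.049  1.609 -0.702  1.362 -2.447] [619.   18.4 197. ] [-1.935  1.618  0.798]
tip [619.    19.92  71.96] ax [ 1.7e-03  9.0e-04 -1.0e+00] head 100.1 F [-0.5 -0.4 -1.1] M [-0.92 -0.13  0.03]
blade cols [array([301, 320]), array([301, 320]), array([301, 320])] rows [np.int64(96), np.int64(96), np.int64(96)]
mouth [ 296   62   54   30 1099] (322.9837951660156, 76.07495880126953) (31.237852096557617, 56.95792007446289) [613.74  16.14  60.  ]
[618.88  19.95  72.64]
n 1 (min 0.3) row [0.0087, 0.0008, 0.0055, 0.0015, 0.0007, 0.0037] total d [0.0087 0.0009 0.0055] [0.001 0.001 0.004]
```

Request:
{"api": "apply_moves", "payload": {"targets": [0.0017, 0.0008, -0.0015, 0.0015, 0.0007, 0.0037, 0.0035, 0, 0.0035, 0, 0, 0, 0.0028, 0, 0.0028, 0, 0, 0, 0, 0, 0, 0, 0, 0, 0, 0, 0, 0, 0, 0]}}

```text
time_s: 23.98
tcp_pos: [617.9, 16.2, 186.8]
ee_rot: [-1.932, 1.623, 0.8]
contact_force: [0.5, -0.2, -0.7]
width: 0.296
gripper_force: 71.8
```

Request:
{"api": "apply_moves", "payload": {"targets": [0, 0, 0, 0, 0, 0, 0, 0, 0, 0, 0, 0, 0, 0, 0, 0, 0, 0, 0, 0, 0, 0, 0, 0, 0, 0, 0, 0, 0, 0]}}

```text
time_s: 24.4
tcp_pos: [618.5, 16.1, 187.7]
ee_rot: [-1.932, 1.622, 0.798]
contact_force: [-0.5, -0.7, -1.3]
width: 0.296
gripper_force: 71.8
```

```bash
python3 - <<'E'
from h import *
st();A,o=cur();t,x,ph=tippose(A);print((t+x).round(2));plan(A,standpose((618.3,17.4,t[2]-10),100),1)
E
```

```text
24.4 [ 0.262  0.6   -0.048  1.614 -0.703  1.352 -2.438] [618.5  16.1 187.7] [-1.932  1.622  0.798]
tip [618.23  17.51  62.66] ax [-3.e-04  1.e-04 -1.e+00] head 100.0 F [-0.5 -0.7 -1.3] M [-0.91 -0.2   0.02]
[618.23  17.51  63.46]
n 1 (min 0.3) row [0.0071, -0.0, 0.007, 0.0001, 0.0002, -0.0002] total d [ 0.0071 -0.      0.007 ] [ 0.  0. -0.]
```

Aligned at (618.2, 17.5), tip 63 mm up. Lowering in.

Request:
{"api": "apply_moves", "payload": {"targets": [0.0028, 0, 0.0028, 0, 0, 0, 0.0028, 0, 0.0028, 0, 0, 0, 0.0028, 0, 0.0028, 0, 0, 0, 0, 0, 0, 0, 0, 0, 0, 0, 0, 0, 0, 0]}}

```text
time_s: 24.82
tcp_pos: [618.0, 16.1, 174.9]
ee_rot: [-1.932, 1.623, 0.8]
contact_force: [0.3, 0.4, -0.7]
width: 0.297
gripper_force: 71.9
```

```bash
python3 - <<'E'
from h import *
st()
E
```

```text
24.8167 [ 0.262  0.616 -0.048  1.619 -0.705  1.337 -2.426] [618.   16.1 174.9] [-1.932  1.623  0.8  ]
tip [617.49  17.54  49.89] ax [-2.e-03  4.e-04 -1.e+00] head 100.1 F [ 0.3  0.4 -0.7] M [-0.81 -0.13 -0.02]
```

Request:
{"api": "apply_moves", "payload": {"targets": [0.0028, 0, 0.0028, 0, 0, 0, 0.0028, 0, 0.0028, 0, 0, 0, 0.0028, 0, 0.0028, 0, 0, 0, 0.0028, 0, 0.0028, 0, 0, 0, 0, 0, 0, 0, 0, 0]}}

```text
time_s: 25.23
tcp_pos: [617.8, 16.0, 158.5]
ee_rot: [-1.932, 1.624, 0.8]
contact_force: [-0.2, -0.1, -1.2]
width: 0.295
gripper_force: 71.8
```

```bash
python3 - <<'E'
from h import *
st();A,o=cur();t,x,ph=tippose(A);plan(A,standpose((618.3,17.4,t[2]-20),100),1)
E
```

```text
25.2333 [ 0.263  0.637 -0.05   1.625 -0.707  1.317 -2.409] [617.8  16.  158.5] [-1.932  1.624  0.8  ]
tip [617.23  17.44  33.48] ax [-2.4e-03  2.0e-04 -1.0e+00] head 100.1 F [-0.2 -0.1 -1.2] M [-0.91 -0.12  0.01]
n 1 (min 0.5) row [0.0142, -0.0008, 0.0141, 0.0016, 0.0006, -0.0017] total d [ 0.0142 -0.0008  0.0141] [ 0.002  0.001 -0.002]
```

Request:
{"api": "apply_moves", "payload": {"targets": [0.004, -0.0004, 0.004, 0.001, 0, -0.001, 0.004, -0.0004, 0.004, 0.001, 0, -0.001, 0.004, 0, 0.004, 0, 0, 0, 0.003, 0, 0.003, 0, 0, 0, 0, 0, 0, 0, 0, 0]}}

```text
time_s: 25.65
tcp_pos: [618.7, 16.1, 137.0]
ee_rot: [-1.932, 1.622, 0.797]
contact_force: [-1.3, -0.3, -2.3]
width: 0.298
gripper_force: 71.8
```

```bash
python3 - <<'E'
from h import *
st()
E
```

```text
25.65 [ 0.265  0.666 -0.052  1.629 -0.712  1.289 -2.385] [618.7  16.1 137. ] [-1.932  1.622  0.797]
tip [618.5   17.5   11.91] ax [ 6.e-04  4.e-04 -1.e+00] head 99.9 F [-1.3 -0.3 -2.3] M [-1.01  0.06  0.06]
```

Request:
{"api": "apply_moves", "payload": {"targets": [0.0007, 0, 0.0007, 0, 0, 0, 0.0007, 0, 0.0007, 0, 0, 0, 0, 0, 0, 0, 0, 0, 0, 0, 0, 0, 0, 0, 0, 0, 0, 0, 0, 0]}}

```text
time_s: 26.07
tcp_pos: [618.8, 16.2, 136.6]
ee_rot: [-1.932, 1.621, 0.797]
contact_force: [-2.3, -0.4, -2.1]
width: 0.297
gripper_force: 71.8
```

```bash
python3 - <<'E'
from h import *
st()
E
```

```text
26.0667 [ 0.265  0.667 -0.052  1.629 -0.712  1.288 -2.384] [618.8  16.2 136.6] [-1.932  1.621  0.797]
tip [618.7   17.64  11.57] ax [ 1.4e-03  7.0e-04 -1.0e+00] head 99.9 F [-2.3 -0.4 -2.1] M [-0.94  0.45  0.36]
```

Request:
{"api": "apply_moves", "payload": {"targets": [0.0007, 0, 0.0007, 0, 0, 0, 0, 0, 0, 0, 0, 0, 0, 0, 0, 0, 0, 0, 0, 0, 0, 0, 0, 0, 0, 0, 0, 0, 0, 0]}}

```text
time_s: 26.48
tcp_pos: [618.9, 16.2, 135.8]
ee_rot: [-1.932, 1.62, 0.797]
contact_force: [-4.1, 0.1, 1.1]
width: 0.294
gripper_force: 72.0
```

```bash
python3 - <<'E'
from h import *
st()
E
```

```text
26.4833 [ 0.265  0.668 -0.052  1.629 -0.713  1.287 -2.383] [618.9  16.2 135.8] [-1.932  1.62   0.797]
tip [618.86  17.74  10.79] ax [ 0.0015  0.0011 -1.    ] head 99.9 F [-4.1  0.1  1.1] M [-0.65  0.9   0.58]
```

Request:
{"api": "apply_moves", "payload": {"targets": [0, 0.0007, 0, 0, 0, 0, 0.0006, 0, 0.0006, 0, 0, 0, 0, 0, 0, 0, 0, 0, 0, 0, 0, 0, 0, 0, 0, 0, 0, 0, 0, 0]}}

```text
time_s: 26.9
tcp_pos: [618.7, 16.1, 134.9]
ee_rot: [-1.932, 1.62, 0.795]
contact_force: [-2.7, -0.3, 1.1]
width: 0.295
gripper_force: 72.0
```

```bash
python3 - <<'E'
from h import *
st()
E
```

```text
26.9 [ 0.266  0.668 -0.052  1.631 -0.713  1.285 -2.381] [618.7  16.1 134.9] [-1.932  1.62   0.795]
tip [618.79  17.57   9.83] ax [ 2.5e-03  8.0e-04 -1.0e+00] head 99.8 F [-2.7 -0.3  1.1] M [-0.6   0.64  0.37]
```

Request:
{"api": "apply_moves", "payload": {"targets": [0, 0.0004, 0, 0, 0, 0, 0.0006, 0, 0.0006, 0, 0, 0, 0, 0, 0, 0, 0, 0, 0, 0, 0, 0, 0, 0, 0, 0, 0, 0, 0, 0]}}

```text
time_s: 27.32
tcp_pos: [618.6, 16.1, 134.8]
ee_rot: [-1.932, 1.62, 0.795]
contact_force: [-3.0, -0.0, 5.4]
width: 0.291
gripper_force: 72.3
```

```bash
python3 - <<'E'
from h import *
st()
E
```

```text
27.3167 [ 0.266  0.668 -0.052  1.631 -0.714  1.285 -2.38 ] [618.6  16.1 134.8] [-1.932  1.62   0.795]
tip [618.75  17.64   9.72] ax [ 0.0032  0.0014 -1.    ] head 99.8 F [-3.  -0.   5.4] M [-0.13  0.66  0.36]
```

The blade is on the floor of the hole. Releasing, then backing out along the fingers.

Request:
{"api": "apply_moves", "payload": {"targets": [0, 0, 0, 0, 0, 0, 0, 0, 0, 0, 0, 0, 0, 0, 0, 0, 0, 0, 0, 0, 0, 0, 0, 0, 0, 0, 0, 0, 0, 0], "gripper": 0.7}}

```text
time_s: 27.73
tcp_pos: [618.4, 15.7, 133.6]
ee_rot: [-1.932, 1.621, 0.794]
contact_force: [-0.4, -0.3, -0.6]
width: 0.702
gripper_force: 0.0
```

Request:
{"api": "apply_moves", "payload": {"targets": [0, 0, 0, 0, 0, 0, 0, 0, 0, 0, 0, 0, 0, 0, 0, 0, 0, 0, 0, 0, 0, 0, 0, 0, 0, 0, 0, 0, 0, 0]}}

```text
time_s: 28.15
tcp_pos: [618.2, 15.9, 134.0]
ee_rot: [-1.932, 1.621, 0.795]
contact_force: [0.3, 0.3, 0.2]
width: 0.702
gripper_force: 0.0
```

Request:
{"api": "apply_moves", "payload": {"targets": [0, 0, -0.01, 0, 0, 0, 0, 0, -0.02, 0, 0, 0, 0, 0, -0.03, 0, 0, 0, 0, 0, -0.03, 0, 0, 0, 0, 0, -0.03, 0, 0, 0]}}

```text
time_s: 28.57
tcp_pos: [632.6, -68.8, 220.4]
ee_rot: [-1.932, 1.621, 0.795]
contact_force: [0.0, -0.9, 0.4]
width: 0.702
gripper_force: 0.0
```

Request:
{"api": "apply_moves", "payload": {"targets": [0, 0, -0.03, 0, 0, 0, 0, 0, 0, 0, 0, 0, 0, 0, 0, 0, 0, 0, 0, 0, 0, 0, 0, 0, 0, 0, 0, 0, 0, 0]}}

```text
time_s: 28.98
tcp_pos: [635.3, -86.3, 239.0]
ee_rot: [-1.932, 1.619, 0.801]
contact_force: [0.3, 1.2, -0.5]
width: 0.7
gripper_force: 0.0
```

```bash
python3 - <<'E'
from h import *
log();shot('top','top1');shot('scene','sc1');shot('wrist','wr11')
for f in('top1','sc1','wr11'):
    i=cv2.imread(f'pics/{f}.png').astype(int);rd=((i[...,2]>150)&(i[...,1]<90)&(i[...,0]<90)).astype(np.uint8)
    n,l,s,c=cv2.connectedComponentsWithStats(rd);print(f,[(s[k].tolist(),c[k].round(0).tolist()) for k in range(1,n) if s[k,4]>60])
    print(' expect handle bottom/top',proj(f,(618.5,17.5,90)).round(0),proj(f,(618.5,17.5,175)).round(0))
for a,b in(('top0','top1'),):
    d=np.abs(cv2.imread(f'pics/{a}.png').astype(int)-cv2.imread(f'pics/{b}.png').astype(int)).sum(2)
    for n,(u,v) in dict(calc=(357,317),sauce=(285,155),jar=(431,153)).items():print(n,d[v-22:v+22,u-22:u+22].mean().round(1))
E
```

```text
28.9833 [ 3.570e-01  6.320e-01  2.000e-03  1.443e+00 -6.550e-01  1.546e+00
 -2.424e+00] [635.3 -86.3 239. ] [-1.932  1.619  0.801]
top1 [([274, 137, 18, 14, 169], [283.0, 144.0]), ([161, 146, 41, 20, 587], [181.0, 156.0]), ([203, 153, 7, 14, 67], [206.0, 159.0]), ([344, 182, 15, 16, 199], [351.0, 189.0]), ([0, 292, 140, 139, 16384], [61.0, 359.0]), ([172, 335, 51, 49, 1113], [195.0, 358.0]), ([0, 455, 31, 5, 74], [15.0, 457.0])]
 expect handle bottom/top [347. 200.] [349. 189.]
sc1 [([522, 147, 118, 151, 12296], [591.0, 223.0]), ([448, 169, 16, 15, 72], [454.0, 174.0]), ([452, 173, 41, 45, 946], [471.0, 195.0]), ([259, 239, 18, 36, 455], [267.0, 255.0]), ([318, 336, 17, 19, 224], [326.0, 345.0]), ([422, 381, 12, 22, 124], [427.0, 391.0]), ([429, 385, 61, 44, 1329], [460.0, 407.0])]
 expect handle bottom/top [271. 269.] [268. 246.]
wr11 [([292, 174, 36, 9, 216], [309.0, 177.0]), ([291, 186, 42, 108, 4169], [311.0, 240.0]), ([182, 257, 26, 24, 301], [195.0, 271.0]), ([149, 261, 29, 27, 609], [163.0, 274.0]), ([496, 271, 15, 26, 207], [503.0, 284.0]), ([412, 274, 92, 87, 4323], [466.0, 316.0]), ([178, 280, 25, 23, 412], [189.0, 291.0]), ([329, 302, 67, 75, 3483], [364.0, 344.0])]
 expect handle bottom/top [309. 185.] [309. 289.]
calc 10.4
sauce 7.7
jar 141.3
```

```bash
python3 - <<'E'
from h import *
print(proj('top1',(635,-86,300)))
d=np.abs(cv2.imread('pics/sc0.png').astype(int)-cv2.imread('pics/sc1.png').astype(int)).sum(2)
for n,(u,v) in dict(jar=(152,308),jarcap=(148,302),sauce=(325,357),calc=(303,188)).items():print(n,d[v-20:v+20,u-20:u+20].mean().round(1))
i=cv2.imread('pics/sc1.png').astype(int);m=((i[...,2]>130)&(i[...,0]<70)&(i[...,1]>90))[270:340,110:200];print('yellow centroid',np.argwhere(m).mean(0)[::-1]+[110,270],m.sum())
i=cv2.imread('pics/sc0.png').astype(int);m=((i[...,2]>130)&(i[...,0]<70)&(i[...,1]>90))[270:340,110:200];print('before',np.argwhere(m).mean(0)[::-1]+[110,270],m.sum())
E
```

```text
[413.27748594 157.78540043]
jar 34.4
jarcap 31.5
sauce 27.7
calc 29.7
yellow centroid [148.10625 304.0375 ] 320
before [146.31304348 302.4076087 ] 920
```

```bash
python3 -c "
from plant import finish_job
print(finish_job())"
```

```text
the job is handed in; nothing more can be done
None
```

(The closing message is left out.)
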